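# Clear the bench after a brake job

### The arm

A 6-joint arm with a two-finger parallel gripper is mounted at the origin on the work surface. World frame = base frame: x ahead of the robot, y to its left, z up, the work surface at z = 0. Lengths are in mm, angles in rad, forces in N, time in s.
With the tool pointing down it reaches from about 325 to 775 mm from the base axis. Payload 9.3 kg.
Tool frame: the origin (TCP) lies midway between the tips of the shut fingers; the grasp point (between the pads) lies 19 mm behind it; z points along the fingers, y is the direction in which the jaws open and shut (so a half turn about z gives the same grasp; the last joint's range is limited). The gripper opens to 85 mm and grips with 20 to 120 N. Pads are 22 mm wide; open, the fingers measure 114 mm over their backs; the gripper's body (76 mm by 85 mm) begins 54 mm behind the grasp point. The pads swing forward as they close: fully open they stand 13 mm farther back than shut.
Start: joints at [-1.418, 0.259, 0.021, 1.334, 0, 1.418], TCP at [165.574, -524.483, 231.279] pointing down, gripper open.
Joint ranges: [-3.04, 3.04], [-0.91, 1.82], [-1.04, 1.36], [-1.92, 1.95], [-1.52, 1.45], [-3.14, 3.14]. Speed limits (rad/s): [2.22, 2.22, 2.79, 3.14, 3.14, 3.14].

### API

Orientations are given as a 3x3 rotation matrix whose columns are the frame's x, y, z axes.
In Python, from rig import observe, capture, close_job gives the robot as it stands. The module is installed in compiled form; this text tells all that it offers.
- The arm moves only by the tool carry_out, never from a script. Its argument "moves" is a list of rows, each an object with "slide": the shift along the tool's x, y, z as a fraction of full scale, a list of three; "twist": the turn about the tool's z as a fraction of full scale; "jaw": the closure, from -1 (fully open) to 1 (shut). A call has 1 to 10 rows; each row is the pose to reach, as a shift and turn from the pose commanded when the call began, along the tool's axes at that moment; what a row does not reach only later rows make up. Full scale, the value 1, is 0.1 m for a shift and 90 degrees for a turn. A row lasts 1/12 s, in which the tool goes at most 41.7 mm and 7.16 degrees, less where a joint would pass 70% of its speed; a pose out of reach is approached as far as the arm can. A call with a number of a shift or a turn outside -1 to 1 is refused whole. A call with a gripper value outside its range is refused whole. The fingers move at their own pace and stop on an object; "grip_force" is the grip in N (left out, the last holds). Time passes only in rows, so rows that repeat a pose let the fingers close. It gives the time, the measured TCP pose, the force and the opening at its end, in the units of the state.
- observe(): the state, without advancing time (a new reading comes with each control period).
- capture(name): name is "side" or "top" or "wrist"; returns a dict with "img" (480x640x3 uint8, blue, green, red), "vertical_fov" (degrees; the focal length in pixels is half the picture's height over the tangent of half this angle, whatever the lens; pixels are square), "cx", "cy" (the principal point, pixels), "origin" and "orientation" of the camera in the world; the wrist camera has in their place "tool_from_camera" (4x4, takes a point from camera to tool coordinates, whose origin is the TCP and whose axes are the flange's). Camera axes: x right, y up, looking along -z (the intrinsics and any distortion apply to the point x, -y, -z); pixel columns grow to the right and rows downward; lengths in mm; the calibration is good to about 2 mm. A picture is of the moment at which its call begins: read the wrist's pose just before it. There is no depth.
- close_job(): hands the job in, once; it reports no verdict.
The state is a dict: "time_s": time; "joint_positions": joint angles; "joint_velocities": joint speeds; "tau": joint torques, N m; "position": TCP position; "tcp_rot": TCP orientation; "contact_force": force on the tool from outside, world axes, zero at the start; "ft_torque": the same for the moment, N m; "gripper_width": finger opening in mm.
Only numpy, scipy, OpenCV 4.12 (cv2) and the standard library are available. Lean on these libraries where they do the work, as an engineer would, in place of code of your own. Each camera call takes 0.05 s, during which the arm holds its last target.

### The job

Clear the bench after the brake job: get the two worn-out brake pads, the ones with the thin lining, off the bench and into the scrap bin hanging on its end. Stand the fallen spray can upright again, close against the side of the tool chest that it lies beside, and set it down rather than dropping it. Leave the two new pads and everything else where they are.

Things in the scene. Friction and masses are not known exactly. Their poses are not given: they have to be found in the camera images.
- worn_pad_a: Worn-out brake pad, lying flat, lining up. Steel backing plate 100 x 52 x 6 mm with two guide ears 24 mm wide that make it 124 mm long overall; its lining (88 x 48 mm, no slot left, two faint score lines along it) is worn to 4 mm: 10 mm thick in all. 0.2 to 0.34 kg. Origin: centre of the underside; x along its length, y across the 52 mm width, z up.
- worn_pad_b: Worn-out brake pad, lying flat, lining up. Steel backing plate 100 x 52 x 6 mm with two guide ears 24 mm wide that make it 124 mm long overall; its lining (88 x 48 mm, no slot left, two faint score lines along it) is worn to 4 mm: 10 mm thick in all. 0.2 to 0.34 kg. Origin: centre of the underside; x along its length, y across the 52 mm width, z up. The four pads' places are mixed.
- bin: Open grey sheet-steel scrap bin, fixed, hooked on the bench's left end below the bench top. 280 (x) x 210 (y) x 160 mm high outside, walls 4 mm; origin: centre of its underside. Its rim is 15 mm below the bench top, its mouth starts 12 mm beyond the bench's end, which runs straight along x at y = 0.33 m; it hangs somewhere along that end. Bench top: z = 0.
- can: Fallen spray can lying near the tool chest, base towards the chest; it can roll. 200 mm tall: body 57 mm in diameter over the first 150 mm, a shoulder to 163 mm, then a grey cap 46 mm in diameter to 200 mm. 0.24 to 0.42 kg, evenly filled. Pinched across its cap it can turn between the fingers; let go while leaning with its foot against the chest, it may stay leaning. Origin: centre of its base; x along its axis towards the cap (x points up when it stands).
- chest_side (a point): Black tool chest with two red drawers, heavy, does not move. 360 (x) x 400 (y) mm, 170 mm high (tools and a carton on its top reach 50 mm higher, at least 100 mm in from the side that faces the can). This point is the middle of the foot of the plain flat side that the can lies by, at bench height: x runs along that side (180 mm of it each way), y points straight out of it towards the can, z up.
- new_pad_a: New brake pad, to be left. Steel backing plate 100 x 52 x 6 mm with two guide ears 24 mm wide that make it 124 mm long overall; its lining is 12 mm thick with a 7 mm slot across the middle and bevelled ends: 18 mm thick in all. Origin: centre of the underside; x along its length, z up.
- new_pad_b: New brake pad, to be left. Steel backing plate 100 x 52 x 6 mm with two guide ears 24 mm wide that make it 124 mm long overall; its lining is 12 mm thick with a 7 mm slot across the middle and bevelled ends: 18 mm thick in all. Origin: centre of the underside; x along its length, z up.
- fluid_bottle: White round bottle, 68 mm in diameter, 150 mm tall, standing by the chest's side near its far end; to be left. Origin: centre of its base.
- ratchet: Ratchet handle lying on the bench, 230 mm long, 30 mm high; to be left. Origin: on the bench under its middle; x along it.
- wire_brush: Wire brush lying on its side, 250 mm long, 50 mm wide, 16 mm high; to be left. Origin: under the middle of its wooden handle; x along it.
- dish: Round steel dish of bolts, 136 mm in diameter, 28 mm high; to be left. Origin: centre of its underside.

How it is judged:
By the outcome, as a careful person would: the job done as asked, in the order asked, and still so for the second after the job is handed in, with the robot touching nothing.
It also fails if it takes over 72 s, if anything falls off the work surface, if the arm or the gripper's body presses on something with over 40 N, if the wrist force passes 120 N, or if a joint passes its speed limit or range.

## Working session

There is one attempt and no reset: what is moved stays moved. The work goes in short steps, Python scripts to look and compute and a tool call to move; the robot and the scene stay as the last step left them, time stands still between calls to the robot, and variables do not carry over. Pictures are saved under pics/ and viewed, and the job is handed in when it is done.

Besides the shell and the picture viewer there is one more tool, called after "Request:" by a JSON object that holds its "name" and its "arguments". carry_out: Moves the arm, as the interface text tells. Shift numbers are shares of 0.1 m and turn numbers shares of 90 degrees, none past 1 either way. Its arguments: {"type":"object","properties":{"moves":{"type":"array"},"grip_force":{"type":"number"}},"required":["moves"]}

```bash
mkdir -p pics; ls
python3 - <<'E'
from rig import observe,capture
import cv2
s=observe()
for k in s: print(k,s[k])
for n in("side","top","wrist"):
    c=capture(n); cv2.imwrite(f"pics/{n}0.png",c["img"]); print(n,{k:v for k,v in c.items() if k!="img"})
E
```

```text
pics
time_s 0.0
joint_positions [-1.41759348e+00  2.59202195e-01  2.07457099e-02  1.33369965e+00
  8.68097006e-07  1.41820538e+00]
joint_velocities [ 1.30960621e-04 -2.38097344e-03 -2.45896090e-04 -8.60153540e-04
 -9.23184244e-06 -5.08552066e-04]
tau [-6.08838418e-04 -5.55639803e+01  3.44523489e+01  1.36598697e-02
 -1.57286918e-04 -7.16103784e-06]
position [ 165.53391384 -524.19788799  230.65441789]
tcp_rot [[ 9.53608301e-01  3.01050104e-01 -2.06654419e-04]
 [ 3.01050103e-01 -9.53607377e-01  1.34401277e-03]
 [ 2.07548004e-04 -1.34387507e-03 -9.99999075e-01]]
contact_force [-0.11527592 -0.47099556  0.0779246 ]
ft_torque [-0.01451507 -0.01209403  0.00154713]
gripper_width 85.19615013144808
side {'vertical_fov': 50.3952290183223, 'cx': 312.2053980345424, 'cy': 244.494269168864, 'origin': array([ 19.35397871, 843.63728762, 792.86494233]), 'orientation': array([[-0.84816517,  0.33091456, -0.41365615],
       [-0.52926844, -0.56202731,  0.63561012],
       [-0.02215341,  0.75803751,  0.65183462]])}
top {'vertical_fov': 57.4183202578316, 'cx': 320.1516580328114, 'cy': 241.5482192238099, 'origin': array([ 3.96302387e+02, -1.22302029e-01,  8.71149254e+02]), 'orientation': array([[ 0.01173926,  0.98328256, -0.18170745],
       [-0.99992711,  0.0110312 , -0.0049069 ],
       [-0.00282042,  0.18175181,  0.98334039]])}
wrist {'vertical_fov': 67.53965283847103, 'cx': 324.35894966778034, 'cy': 238.71697713071845, 'tool_from_camera': array([[ 8.33658589e-05,  9.54961986e-01,  2.96728157e-01,
         7.56527549e+01],
       [ 9.99999065e-01, -4.84667591e-04,  1.27885856e-03,
         3.08579013e-01],
       [ 1.36507583e-03,  2.96727772e-01, -9.54961133e-01,
        -1.42459884e+02],
       [ 0.00000000e+00,  0.00000000e+00,  0.00000000e+00,
         1.00000000e+00]])}
```

View pics/top0.png

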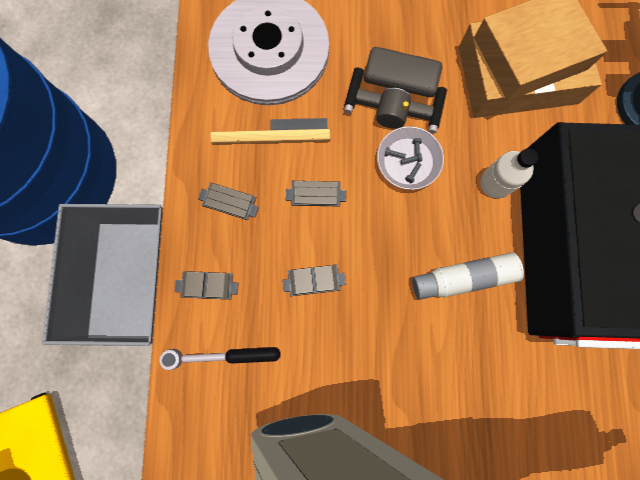

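View pics/side0.png

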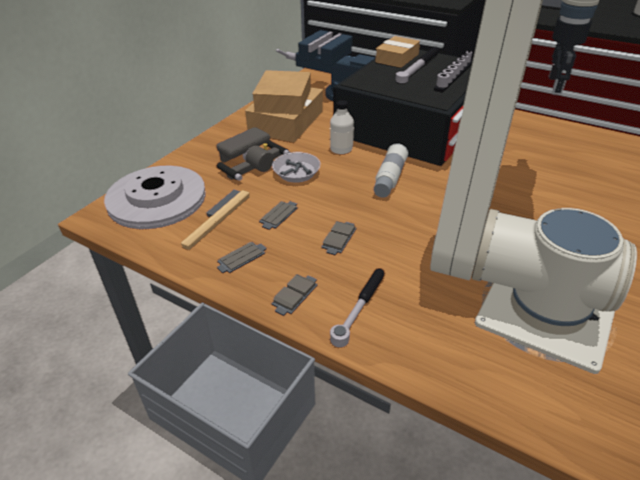

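View pics/wrist0.png

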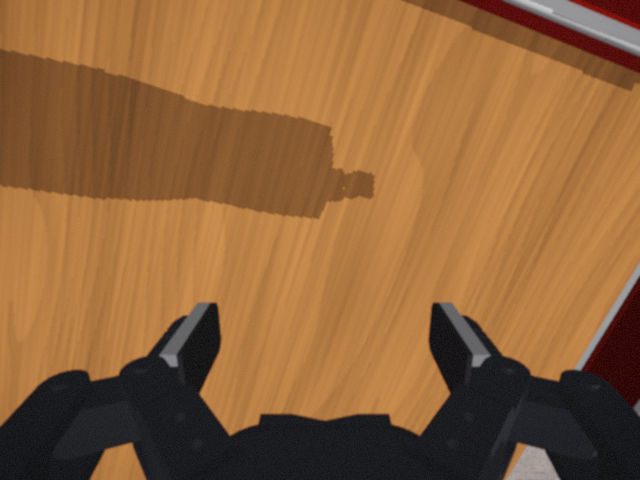

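The top view shows the can's cap at about (423,287) and its base at about (520,268). The worn pads, with lines lengthwise and no slot, are at (228,200) and (316,193). The slotted new pads are at (206,285) and (314,280). The bin mouth is at columns 45-160, rows 205-345. Next I'll measure these.

```bash
cat > h.py <<'E'
import numpy as np,cv2
from rig import observe,capture
def ray(c,uv,s=None):
    f=240/np.tan(np.radians(c["vertical_fov"])/2)
    d=np.array([(uv[0]-c["cx"])/f,-(uv[1]-c["cy"])/f,-1.])
    if "origin" in c: return np.array(c["origin"]),np.array(c["orientation"])@d
    T=c["tool_from_camera"];R=s["tcp_rot"]
    return R@T[:3,3]+s["position"],R@T[:3,:3]@d
def onz(c,uv,z,s=None):
    o,d=ray(c,uv,s);return o+d*(z-o[2])/d[2]
def tri(c1,a,c2,b):
    o1,d1=ray(c1,a);o2,d2=ray(c2,b)
    A=np.stack([d1,-d2],1);t=np.linalg.lstsq(A,o2-o1,rcond=None)[0]
    p=o1+d1*t[0];q=o2+d2*t[1];return (p+q)/2,np.linalg.norm(p-q)
E
python3 - <<'E'
from h import *
np.set_printoptions(precision=1,suppress=True)
c=capture("top");img=c["img"];hsv=cv2.cvtColor(img,cv2.COLOR_BGR2HSV)
m=((hsv[...,1]<70)).astype(np.uint8)*255
m[:, :165]=0
m=cv2.morphologyEx(m,cv2.MORPH_OPEN,np.ones((3,3)))
cs,_=cv2.findContours(m,cv2.RETR_EXTERNAL,cv2.CHAIN_APPROX_NONE)
for k in cs:
    if cv2.contourArea(k)<400: continue
    r=cv2.minAreaRect(k); 
    w=np.array([onz(c,p[0],8)[:2] for p in k],np.float32)
    print(np.array(r[0]),cv2.contourArea(k),"world z8 rect",[np.round(q,1) for q in cv2.minAreaRect(w)])
for uv in [(60,205),(161,206),(153,344),(44,345)]: print("rim",onz(c,uv,-15))
for uv in [(178,60),(165,200),(150,380)]: print("edge",onz(c,uv,0))
def up(n,x0,y0,x1,y1,cc,k): cv2.imwrite(n,cv2.resize(cc["img"][y0:y1,x0:x1],None,fx=k,fy=k,interpolation=cv2.INTER_CUBIC))
up("pics/t_can.png",390,110,640,350,c,3*0.8)
s=capture("side");up("pics/s_can.png",310,70,510,220,s,4)
up("pics/t_pads.png",165,160,365,310,c,4)
E
```

```text
[346.5 446.5] 7565.5 world z8 rect [array([172.9, -47.1]), array([112.2, 346.3]), np.float64(0.7)]
[222.  358.4] 1139.5 world z8 rect [array([326.7, 189.3]), array([ 35.3, 218.5]), np.float64(1.8)]
[596.5 343.6] 471.0 world z8 rect [array([ 362.7, -528.1]), array([162.8,  13.2]), np.float64(88.9)]
[206.1 284.9] 1343.5 world z8 rect [array([466.6, 227.6]), array([122.1,  50.7]), np.float64(88.3)]
[313.5 279.9] 1345.0 world z8 rect [array([479. ,  16.3]), array([ 50.9, 121.7]), np.float64(7.3)]
[467.6 276.5] 2939.0 world z8 rect [array([ 489.2, -287.9]), array([ 57.7, 220.7]), np.float64(12.4)]
[228.4 200.7] 1224.5 world z8 rect [array([638.5, 192.2]), array([122. ,  51.2]), np.float64(72.5)]
[315.5 193. ] 1215.0 world z8 rect [array([656.8,  14.9]), array([ 51. , 120.8]), np.float64(0.6)]
[560. 230.] 25201.5 world z8 rect [array([ 598.8, -486.9]), array([332.4, 447. ]), np.float64(87.4)]
[298.5 123.8] 515.5 world z8 rect [array([807.8,  52.7]), array([ 23.4, 116.3]), np.float64(2.1)]
[394.4 117.6] 8691.0 world z8 rect [array([ 828.3, -149.2]), array([211.3, 315.4]), np.float64(86.2)]
[268.5  52. ] 10237.5 world z8 rect [array([977.3, 122.5]), array([250.5, 261. ]), np.float64(0.5)]
[171.5  74.5] 1087.5 world z8 rect [array([925.4, 329.2]), array([353.1,  29. ]), np.float64(4.4)]
rim [631.7 549.5 -15. ]
rim [631.9 337.8 -15. ]
rim [350.8 331.7 -15. ]
rim [346.3 546.9 -15. ]
edge [958.4 320.5   0. ]
edge [640.7 324.8   0. ]
edge [284.4 326.4   0. ]
```

View pics/t_can.png

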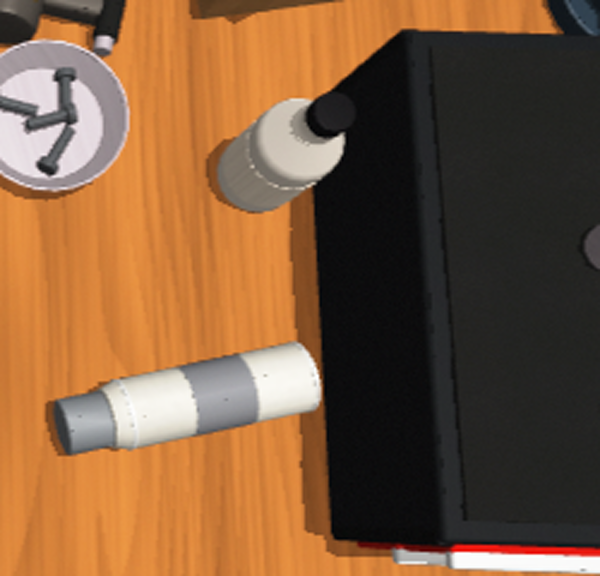

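View pics/s_can.png

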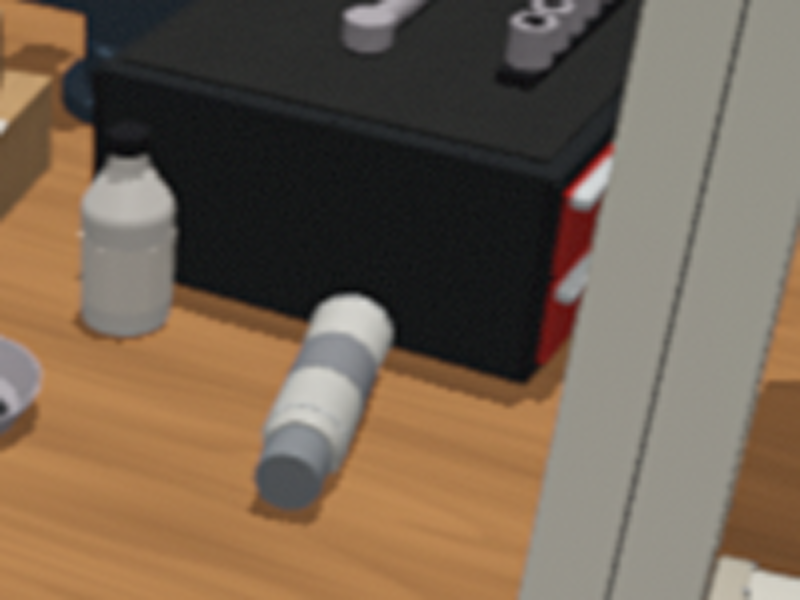

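View pics/t_pads.png

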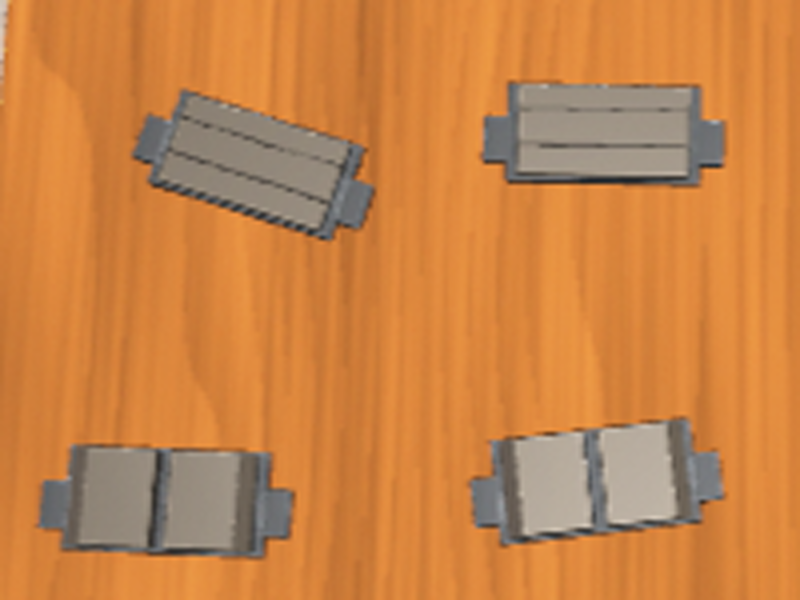

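The zoomed views confirm it: both upper pads are worn, with lengthwise scores and no slot. Worn A is at (638,192) mm with its long axis at 72.5°. Worn B is at (657,15) mm at 90.6°. The can lies with its base almost touching the chest side. I'll start towards worn B.

Request:
{"name": "carry_out", "arguments": {"moves": [{"slide":[0.2,-0.12,-0.06],"twist":-0.079,"jaw":-0.45},{"slide":[0.4,-0.24,-0.12],"twist":-0.158,"jaw":-0.45},{"slide":[0.6,-0.36,-0.18],"twist":-0.237,"jaw":-0.45},{"slide":[0.8,-0.48,-0.2],"twist":-0.316,"jaw":-0.45},{"slide":[1,-0.6,-0.2],"twist":-0.395,"jaw":-0.45},{"slide":[1,-0.7,-0.2],"twist":-0.474,"jaw":-0.45},{"slide":[1,-0.8,-0.2],"twist":-0.553,"jaw":-0.45},{"slide":[1,-0.9,-0.2],"twist":-0.632,"jaw":-0.45},{"slide":[1,-1,-0.2],"twist":-0.711,"jaw":-0.45},{"slide":[1,-1,-0.2],"twist":-0.79,"jaw":-0.45}], "grip_force": 60}}

```text
time_s: 1.08
position: [230.5, -397.4, 251.5]
tcp_rot: [[0.017, 1.0, -0.0], [1.0, -0.017, 0.0], [0.0, -0.0, -1.0]]
contact_force: [0.0, 0.1, -0.3]
gripper_width: 62.2
```

Request:
{"name": "carry_out", "arguments": {"moves": [{"slide":[0.28,0.28,0],"twist":0,"jaw":-0.45},{"slide":[0.56,0.56,0],"twist":0,"jaw":-0.45},{"slide":[0.84,0.84,0],"twist":0,"jaw":-0.45},{"slide":[1,1,0],"twist":-0.018,"jaw":-0.45}]}}

```text
time_s: 1.42
position: [334.7, -299.2, 251.4]
tcp_rot: [[-0.004, 1.0, 0.001], [1.0, 0.004, 0.0], [0.0, 0.001, -1.0]]
contact_force: [0.3, -0.5, 1.4]
gripper_width: 61.6
```

Request:
{"name": "carry_out", "arguments": {"moves": [{"slide":[0.28,0.28,0],"twist":0,"jaw":-0.45},{"slide":[0.56,0.56,0],"twist":0,"jaw":-0.45},{"slide":[0.84,0.84,0],"twist":0,"jaw":-0.45},{"slide":[1,1,0],"twist":0,"jaw":-0.45}]}}

```text
time_s: 1.75
position: [434.6, -198.4, 251.3]
tcp_rot: [[-0.006, 1.0, 0.001], [1.0, 0.006, 0.0], [0.0, 0.001, -1.0]]
contact_force: [0.2, -0.7, -0.0]
gripper_width: 61.7
```

Request:
{"name": "carry_out", "arguments": {"moves": [{"slide":[0.28,0.28,0],"twist":0,"jaw":-0.45},{"slide":[0.56,0.56,0],"twist":0,"jaw":-0.45},{"slide":[0.84,0.84,0],"twist":0,"jaw":-0.45},{"slide":[1,1,0],"twist":0,"jaw":-0.45}]}}

```text
time_s: 2.08
position: [534.3, -97.8, 251.0]
tcp_rot: [[-0.006, 1.0, 0.0], [1.0, 0.006, 0.001], [0.001, 0.0, -1.0]]
contact_force: [-0.3, 0.2, 0.0]
gripper_width: 61.9
```

Request:
{"name": "carry_out", "arguments": {"moves": [{"slide":[0.1,0.28,0],"twist":0,"jaw":-0.45},{"slide":[0.2,0.56,0],"twist":0,"jaw":-0.45},{"slide":[0.3,0.84,0.2],"twist":0,"jaw":-0.45},{"slide":[0.4,1,0.4],"twist":0,"jaw":-0.45},{"slide":[0.4,1,0.5],"twist":0,"jaw":-0.45}]}}

```text
time_s: 2.5
position: [634.1, -58.3, 197.7]
tcp_rot: [[-0.006, 1.0, -0.003], [1.0, 0.006, 0.001], [0.001, -0.003, -1.0]]
contact_force: [-0.3, -0.1, -0.3]
gripper_width: 62.0
```

```bash
cat > pad.py <<'E'
import sys
from h import *
np.set_printoptions(precision=1,suppress=True)
s=observe();c=capture("wrist");img=c["img"];cv2.imwrite(sys.argv[1],img)
hsv=cv2.cvtColor(img,cv2.COLOR_BGR2HSV)
m=(hsv[...,1]<80).astype(np.uint8)*255
m=cv2.morphologyEx(m,cv2.MORPH_OPEN,np.ones((5,5)))
cs,_=cv2.findContours(m,cv2.RETR_EXTERNAL,cv2.CHAIN_APPROX_NONE)
print(s["position"],np.degrees(np.arctan2(s["tcp_rot"][1,0],s["tcp_rot"][0,0])))
for k in cs:
    if cv2.contourArea(k)<2000: continue
    w=np.array([onz(c,p[0],6,s)[:2] for p in k],np.float32)
    print(np.array(cv2.minAreaRect(k)[0]),"world z6",[np.round(q,1) for q in cv2.minAreaRect(w)])
E
python3 pad.py pics/w1.png
```

```text
[634.1 -58.3 197.7] 90.3514801646156
[319.5 339.5] world z6 [array([ 626.6, -221.5]), array([782.7, 345.8]), np.float64(0.6)]
[353.5 127.1] world z6 [array([658.4,  14.7]), array([122.7,  51.1]), np.float64(89.2)]
[150.1 124.2] world z6 [array([478.5,  15.9]), array([ 56.9, 122.9]), np.float64(7.5)]
[531.1  81.9] world z6 [array([809.6,  52.5]), array([ 24.4, 121.2]), np.float64(2.0)]
[616.   68.5] world z6 [array([881. ,  63.8]), array([ 37.1, 118.4]), np.float64(14.8)]
```

View pics/w1.png

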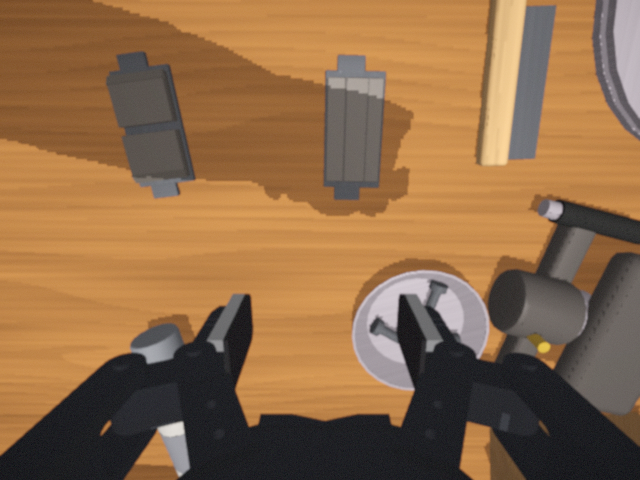

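The wrist view shows worn pad B in the middle (353,127), unslotted with two score lines, and a slotted new pad at left (150,124). I'll go above B and descend.

Request:
{"name": "carry_out", "arguments": {"moves": [{"slide":[0.36,0.12,0.1],"twist":0,"jaw":-0.45},{"slide":[0.73,0.24,0.2],"twist":0,"jaw":-0.45},{"slide":[0.73,0.24,0.6],"twist":0,"jaw":-0.45},{"slide":[0.73,0.24,0.9],"twist":0,"jaw":-0.45},{"slide":[0.73,0.24,1],"twist":0,"jaw":-0.45}]}}

```text
time_s: 2.97
position: [653.4, 13.3, 97.6]
tcp_rot: [[-0.005, 1.0, -0.006], [1.0, 0.005, 0.0], [0.0, -0.006, -1.0]]
contact_force: [0.1, -0.1, 0.3]
gripper_width: 62.2
```

Request:
{"name": "carry_out", "arguments": {"moves": [{"slide":[0,0,0.3],"twist":0,"jaw":-0.45},{"slide":[0,0,0.6],"twist":0,"jaw":-0.45},{"slide":[0,0,0.8],"twist":0,"jaw":-0.45},{"slide":[0,0,0.85],"twist":0,"jaw":-0.45},{"slide":[0,0,0.85],"twist":0,"jaw":-0.45}]}}

```text
time_s: 3.38
position: [655.4, 12.2, 16.3]
tcp_rot: [[-0.003, 1.0, -0.002], [1.0, 0.003, 0.0], [0.0, -0.002, -1.0]]
contact_force: [0.0, 0.1, 1.1]
gripper_width: 61.7
```

```bash
python3 pad.py pics/w2.png
```

```text
[655.4  12.2  16.3] 90.18465465661734
[319.5 386.5] world z6 [array([652. , -43.8]), array([358.8, 114.2]), np.float64(0.4)]
[ 22.  325.5] world z6 [array([508.5,  -9.2]), array([78. , 21.3]), np.float64(75.2)]
[334.  277.5] world z6 [array([658.7,  14.9]), array([123. ,  51.2]), np.float64(89.2)]
```

View pics/w2.png

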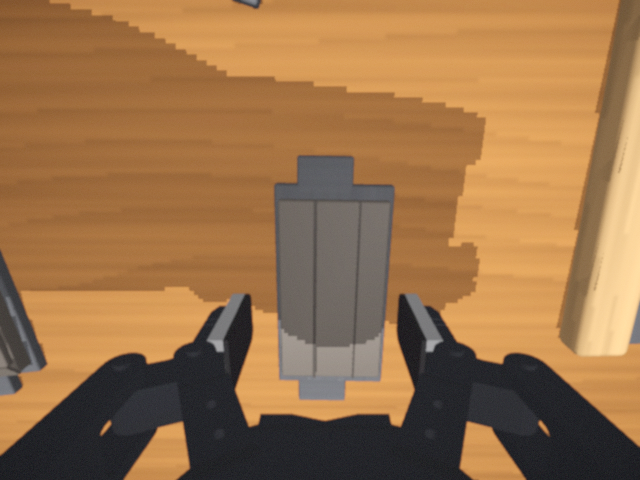

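B is under the jaws and about 3 mm off centre. I'll correct that and lower gently while watching the force.

Request:
{"name": "carry_out", "arguments": {"moves": [{"slide":[0.03,0.03,0.03],"twist":0,"jaw":-0.45},{"slide":[0.03,0.03,0.08],"twist":0,"jaw":-0.45},{"slide":[0.03,0.03,0.12],"twist":0,"jaw":-0.45},{"slide":[0.03,0.03,0.12],"twist":0,"jaw":-0.45}]}}

```text
time_s: 3.77
position: [658.8, 16.0, 4.1]
tcp_rot: [[-0.004, 1.0, -0.0], [1.0, 0.004, -0.0], [-0.0, -0.0, -1.0]]
contact_force: [0.0, -0.2, 0.4]
gripper_width: 62.4
```

Request:
{"name": "carry_out", "arguments": {"moves": [{"slide":[0,0,0.02],"twist":0,"jaw":-0.45},{"slide":[0,0,0.02],"twist":0,"jaw":-0.45}]}}

```text
time_s: 3.93
position: [658.8, 16.0, 2.1]
tcp_rot: [[-0.004, 1.0, -0.0], [1.0, 0.004, -0.0], [-0.0, -0.0, -1.0]]
contact_force: [1.0, -0.4, 0.5]
gripper_width: 61.9
```

Request:
{"name": "carry_out", "arguments": {"moves": [{"slide":[0,0,0.02],"twist":0,"jaw":-0.45},{"slide":[0,0,0.02],"twist":0,"jaw":-0.45}]}}

```text
time_s: 4.1
position: [658.8, 15.9, 0.0]
tcp_rot: [[-0.004, 1.0, -0.0], [1.0, 0.004, 0.0], [0.0, -0.0, -1.0]]
contact_force: [0.6, 0.6, 0.2]
gripper_width: 61.7
```

Request:
{"name": "carry_out", "arguments": {"moves": [{"slide":[0,0,0.015],"twist":0,"jaw":-0.45},{"slide":[0,0,0.015],"twist":0,"jaw":-0.45}]}}

```text
time_s: 4.27
position: [658.8, 15.9, -1.5]
tcp_rot: [[-0.004, 1.0, -0.0], [1.0, 0.004, 0.0], [0.0, -0.0, -1.0]]
contact_force: [-0.2, 0.7, -0.1]
gripper_width: 61.6
```

No contact yet at TCP -1.5, so the fingers do sit back as stated. I'll close.

Request:
{"name": "carry_out", "arguments": {"moves": [{"slide":[0,0,0],"twist":0,"jaw":0.1},{"slide":[0,0,0],"twist":0,"jaw":0.1},{"slide":[0,0,0],"twist":0,"jaw":0.1},{"slide":[0,0,0],"twist":0,"jaw":0.1}], "grip_force": 80}}

```text
time_s: 4.6
position: [658.9, 15.9, -0.5]
tcp_rot: [[-0.004, 1.0, 0.0], [1.0, 0.004, -0.0], [-0.0, 0.0, -1.0]]
contact_force: [-1.6, -0.5, 5.5]
gripper_width: 48.5
```

The width of 48.5 mm and the upward push mean the tips rest on the plate ledge and grip only the lining. I'll reopen, go 5 mm lower and close on the 52 mm plate.

Request:
{"name": "carry_out", "arguments": {"moves": [{"slide":[0,0,0],"twist":0,"jaw":-0.45},{"slide":[0,0,0],"twist":0,"jaw":-0.45},{"slide":[0,0,0.02],"twist":0,"jaw":-0.45},{"slide":[0,0,0.04],"twist":0,"jaw":-0.45},{"slide":[0,0,0.04],"twist":0,"jaw":-0.45}]}}

```text
time_s: 5.02
position: [659.0, 15.9, -5.4]
tcp_rot: [[-0.004, 1.0, 0.0], [1.0, 0.004, 0.0], [0.0, 0.0, -1.0]]
contact_force: [1.0, -0.3, 0.9]
gripper_width: 61.8
```

Request:
{"name": "carry_out", "arguments": {"moves": [{"slide":[0,0,0],"twist":0,"jaw":0.1},{"slide":[0,0,0],"twist":0,"jaw":0.1},{"slide":[0,0,0],"twist":0,"jaw":0.1},{"slide":[0,0,0],"twist":0,"jaw":0.1}]}}

```text
time_s: 5.35
position: [660.2, 15.8, -2.6]
tcp_rot: [[-0.004, 1.0, 0.004], [1.0, 0.004, -0.0], [-0.0, 0.004, -1.0]]
contact_force: [-2.9, 1.2, 20.1]
gripper_width: 49.5
```

```bash
python3 pad.py pics/w3.png; python3 -c "
import cv2;i=cv2.imread('pics/w3.png');cv2.imwrite('pics/w3z.png',cv2.resize(i[220:420,190:450],None,fx=3,fy=3,interpolation=cv2.INTER_CUBIC))"
```

```text
[660.2  15.8  -2.6] 90.24245220925397
[319.5 324. ] world z6 [array([658.6,   1.4]), array([314.4, 150.6]), np.float64(0.0)]
```

View pics/w3z.png

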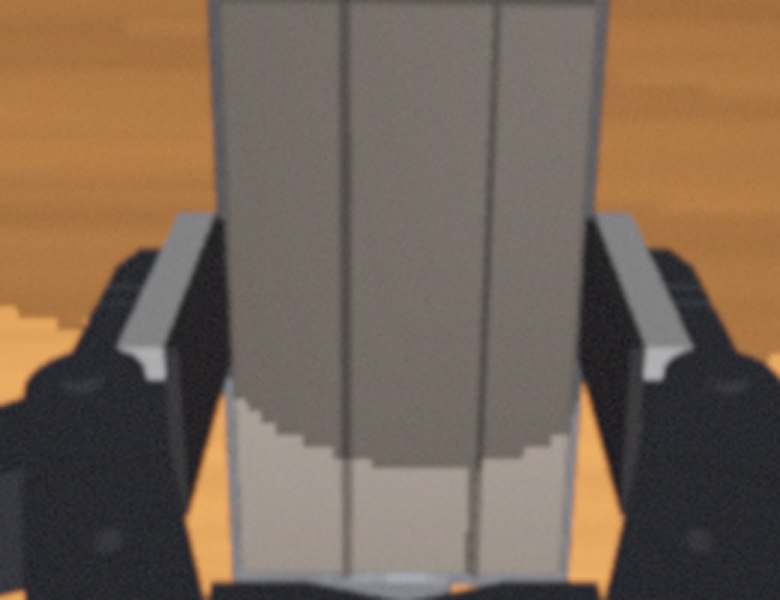

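Request:
{"name": "carry_out", "arguments": {"moves": [{"slide":[0,0,-0.03],"twist":0,"jaw":0.1},{"slide":[0,0,-0.15],"twist":0,"jaw":0.1},{"slide":[0,0,-0.4],"twist":0,"jaw":0.1},{"slide":[0,0,-0.6],"twist":0,"jaw":0.1},{"slide":[0,0,-0.6],"twist":0,"jaw":0.1}]}}

```text
time_s: 5.82
position: [660.5, 15.8, 58.1]
tcp_rot: [[-0.004, 1.0, 0.005], [1.0, 0.004, -0.0], [-0.001, 0.005, -1.0]]
contact_force: [0.6, 0.2, -2.9]
gripper_width: 48.9
```

```bash
python3 pad.py pics/w4.png
```

```text
[660.5  15.8  58.1] 90.24662186954116
[ 42.5 263. ] world z6 [array([497.5,   8.6]), array([118.3,  50.2]), np.float64(75.3)]
[319.5 324. ] world z6 [array([659. , -39.4]), array([219. , 457.2]), np.float64(90.0)]
[600.8 196.3] world z6 [array([811.6,  50.5]), array([ 24.6, 123.2]), np.float64(2.0)]
[262.5  20.5] world z6 [array([630.6, 139.8]), array([45.6, 17.2]), np.float64(0.3)]
```

View pics/w4.png

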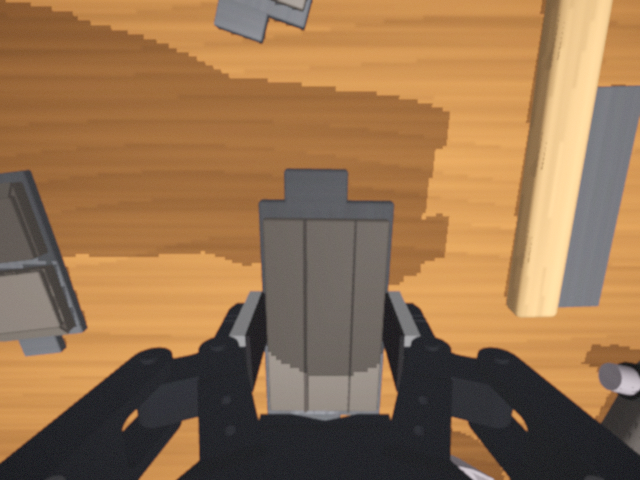

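Pad B is held, at about 2.9 N load. I'll carry it to the bin.

Request:
{"name": "carry_out", "arguments": {"moves": [{"slide":[0.2,-0.08,-0.2],"twist":0,"jaw":0.1},{"slide":[0.5,-0.2,-0.4],"twist":0,"jaw":0.1},{"slide":[0.8,-0.32,-0.4],"twist":0,"jaw":0.1},{"slide":[1,-0.4,-0.4],"twist":0,"jaw":0.1}]}}

```text
time_s: 6.2
position: [617.2, 117.7, 94.1]
tcp_rot: [[-0.005, 1.0, -0.001], [1.0, 0.005, 0.001], [0.001, -0.001, -1.0]]
contact_force: [0.0, 0.3, -3.6]
gripper_width: 49.0
```

Request:
{"name": "carry_out", "arguments": {"moves": [{"slide":[0.3,-0.12,0],"twist":0,"jaw":0.1},{"slide":[0.6,-0.24,0],"twist":0,"jaw":0.1},{"slide":[0.9,-0.36,0],"twist":0,"jaw":0.1},{"slide":[1,-0.4,0],"twist":0,"jaw":0.1}]}}

```text
time_s: 6.53
position: [575.3, 218.8, 92.8]
tcp_rot: [[-0.007, 1.0, -0.004], [1.0, 0.007, 0.0], [0.0, -0.004, -1.0]]
contact_force: [-0.2, 0.5, -3.2]
gripper_width: 48.5
```

Request:
{"name": "carry_out", "arguments": {"moves": [{"slide":[0.3,-0.12,0],"twist":0,"jaw":0.1},{"slide":[0.6,-0.24,0],"twist":0,"jaw":0.1},{"slide":[0.9,-0.36,0],"twist":0,"jaw":0.1},{"slide":[1,-0.4,0],"twist":0,"jaw":0.1}]}}

```text
time_s: 6.87
position: [535.3, 318.3, 93.0]
tcp_rot: [[-0.007, 1.0, -0.003], [1.0, 0.007, 0.0], [0.0, -0.003, -1.0]]
contact_force: [0.6, -0.7, -3.5]
gripper_width: 48.7
```

Request:
{"name": "carry_out", "arguments": {"moves": [{"slide":[0.3,-0.12,0],"twist":0,"jaw":0.1},{"slide":[0.6,-0.24,0],"twist":0,"jaw":0.1},{"slide":[0.9,-0.36,0],"twist":0,"jaw":0.1},{"slide":[1,-0.5,0],"twist":0,"jaw":0.1},{"slide":[1,-0.5,0],"twist":0,"jaw":0.1}]}}

```text
time_s: 7.28
position: [484.2, 416.9, 93.0]
tcp_rot: [[-0.008, 1.0, -0.003], [1.0, 0.008, -0.001], [-0.001, -0.003, -1.0]]
contact_force: [-0.1, -0.7, -3.2]
gripper_width: 49.3
```

```bash
python3 pad.py pics/w5.png; python3 -c "
from h import *
cv2.imwrite('pics/side5.png',capture('side')['img'])"
```

```text
[484.2 416.9  93. ] 90.44040039192052
[319.5 239.5] world z6 [array([477.7, 384.8]), array([539.4, 352.2]), np.float64(0.7)]
```

View pics/w5.png

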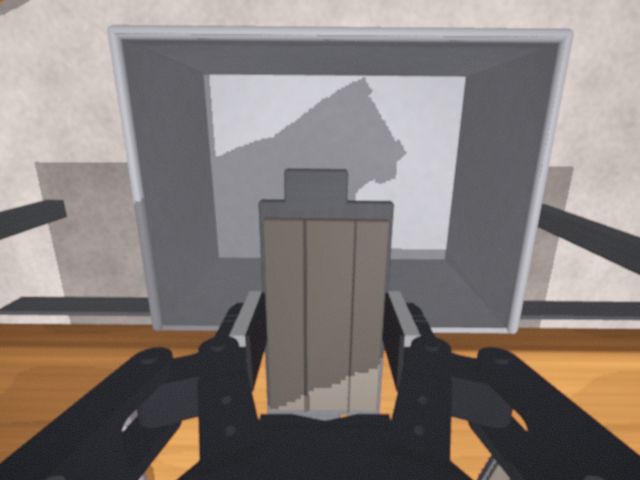

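View pics/side5.png

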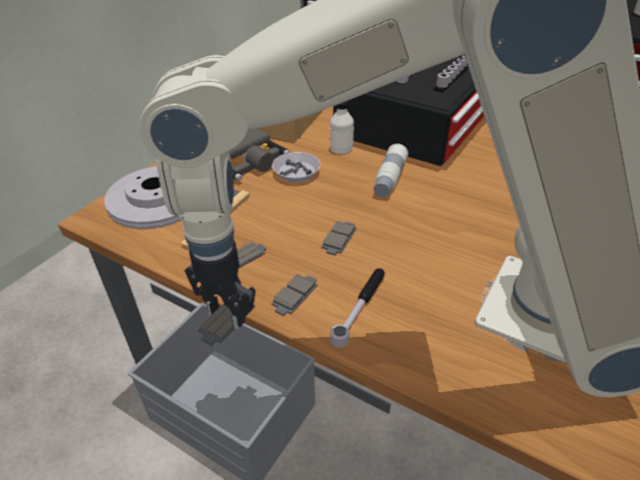

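The bin is ahead and the pad is still held. The rim corners in the wrist view are at (112,30), (570,33), (518,330) and (157,330).

```bash
python3 -c "
from h import *
s=observe();c=capture('wrist')
for p in [(112,30),(570,33),(518,330),(157,330)]: print(onz(c,p,-15,s).round(1))"
```

```text
[353.6 547.4 -15. ]
[637.9 547.1 -15. ]
[640.3 337.6 -15. ]
[353.4 335.6 -15. ]
```

Request:
{"name": "carry_out", "arguments": {"moves": [{"slide":[0.28,-0.2,0],"twist":0,"jaw":0.1},{"slide":[0.28,-0.2,0.3],"twist":0,"jaw":0.1},{"slide":[0.28,-0.2,0.7],"twist":0,"jaw":0.1},{"slide":[0.28,-0.2,1],"twist":0,"jaw":0.1}]}}

```text
time_s: 7.77
position: [467.4, 441.9, -7.1]
tcp_rot: [[-0.003, 1.0, 0.0], [1.0, 0.003, -0.0], [-0.0, 0.0, -1.0]]
contact_force: [-0.6, -0.4, -4.0]
gripper_width: 49.1
```

Request:
{"name": "carry_out", "arguments": {"moves": [{"slide":[0,0,0.3],"twist":0,"jaw":0.1},{"slide":[0,0,0.55],"twist":0,"jaw":0.1},{"slide":[0,0,0.55],"twist":0,"jaw":0.1},{"slide":[0,0,0.55],"twist":0,"jaw":-0.45},{"slide":[0,0,0.55],"twist":0,"jaw":-0.45},{"slide":[0,0,0.55],"twist":0,"jaw":-0.45}]}}

```text
time_s: 8.27
position: [468.8, 443.7, -57.8]
tcp_rot: [[-0.004, 1.0, 0.003], [1.0, 0.004, 0.002], [0.002, 0.003, -1.0]]
contact_force: [-0.6, 0.6, -0.7]
gripper_width: 61.8
```

Request:
{"name": "carry_out", "arguments": {"moves": [{"slide":[0,0,-0.3],"twist":0,"jaw":-0.45},{"slide":[0,0,-0.6],"twist":0,"jaw":-0.45},{"slide":[0,0,-1],"twist":0,"jaw":-0.45}]}}

```text
time_s: 8.52
position: [466.8, 442.7, 41.3]
tcp_rot: [[-0.004, 1.0, -0.0], [1.0, 0.004, -0.0], [-0.0, -0.0, -1.0]]
contact_force: [0.3, 0.3, -0.5]
gripper_width: 62.1
```

Request:
{"name": "carry_out", "arguments": {"moves": [{"slide":[-0.1,0.1,-0.3],"twist":0,"jaw":-0.45},{"slide":[-0.3,0.3,-0.6],"twist":0,"jaw":-0.45},{"slide":[-0.6,0.4,-0.6],"twist":0,"jaw":-0.45}]}}

```text
time_s: 8.77
position: [511.4, 385.8, 108.9]
tcp_rot: [[-0.007, 1.0, 0.013], [1.0, 0.006, 0.007], [0.007, 0.013, -1.0]]
contact_force: [-0.3, -0.4, -0.9]
gripper_width: 61.7
```

```bash
python3 pad.py pics/w6.png
```

```text
[511.4 385.8 108.9] 90.37622244050385
[319.5 386. ] world z6 [array([514.3, 252.8]), array([182.9, 572.5]), np.float64(89.6)]
[319.5 144.5] world z6 [array([511.1, 440.3]), array([476.1, 188.8]), np.float64(0.6)]
```

View pics/w6.png

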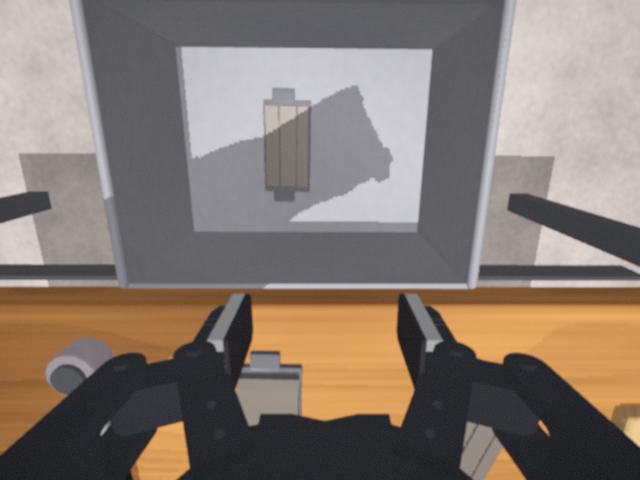

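Pad B lies in the bin at (287,145). Now pad A.

Request:
{"name": "carry_out", "arguments": {"moves": [{"slide":[-0.3,0.2,0],"twist":0.05,"jaw":-0.45},{"slide":[-0.6,0.4,0],"twist":0.1,"jaw":-0.45},{"slide":[-0.9,0.6,0],"twist":0.15,"jaw":-0.45},{"slide":[-1,0.65,0],"twist":0.2,"jaw":-0.45}]}}

```text
time_s: 9.15
position: [575.8, 280.0, 102.0]
tcp_rot: [[0.312, 0.95, 0.004], [0.95, -0.312, 0.0], [0.002, 0.004, -1.0]]
contact_force: [-0.3, 0.4, -0.7]
gripper_width: 61.6
```

Request:
{"name": "carry_out", "arguments": {"moves": [{"slide":[-0.25,0.3,0],"twist":0,"jaw":-0.45},{"slide":[-0.5,0.6,0.2],"twist":0,"jaw":-0.45},{"slide":[-0.7,0.88,0.4],"twist":0,"jaw":-0.45},{"slide":[-0.7,0.88,0.6],"twist":0,"jaw":-0.45},{"slide":[-0.7,0.88,0.7],"twist":0,"jaw":-0.45}]}}

```text
time_s: 9.57
position: [635.9, 187.8, 29.2]
tcp_rot: [[0.308, 0.951, 0.0], [0.951, -0.308, -0.0], [0.0, 0.0, -1.0]]
contact_force: [-0.6, 0.3, -1.4]
gripper_width: 61.9
```

```bash
python3 pad.py pics/w7.png
```

```text
[635.9 187.8  29.2] 72.04883880055836
[319.5 351. ] world z6 [array([617.9, 142.7]), array([161.2, 389.3]), np.float64(72.1)]
[329.5 261.5] world z6 [array([640.6, 192.9]), array([122.9,  51.2]), np.float64(72.6)]
[78. 31.] world z6 [array([573.9, 336.2]), array([20. , 72.2]), np.float64(90.0)]
```

View pics/w7.png

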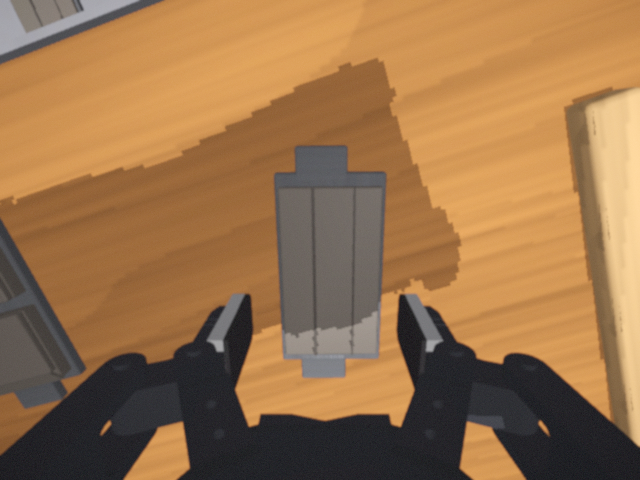

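Pad A is confirmed unslotted and is centred at (640.6,192.9), under the jaws.

Request:
{"name": "carry_out", "arguments": {"moves": [{"slide":[0.06,0.03,0.05],"twist":-0.006,"jaw":-0.45},{"slide":[0.06,0.03,0.2],"twist":-0.006,"jaw":-0.45},{"slide":[0.06,0.03,0.3],"twist":-0.006,"jaw":-0.45},{"slide":[0.06,0.03,0.325],"twist":-0.006,"jaw":-0.45},{"slide":[0.06,0.03,0.325],"twist":-0.006,"jaw":-0.45}]}}

```text
time_s: 10.03
position: [639.4, 195.8, -2.7]
tcp_rot: [[0.295, 0.956, -0.001], [0.956, -0.295, -0.0], [-0.0, -0.0, -1.0]]
contact_force: [0.5, -0.4, 0.7]
gripper_width: 61.5
```

Request:
{"name": "carry_out", "arguments": {"moves": [{"slide":[0,0,0],"twist":0,"jaw":0.1},{"slide":[0,0,0],"twist":0,"jaw":0.1},{"slide":[0,0,0],"twist":0,"jaw":0.1},{"slide":[0,0,0],"twist":0,"jaw":0.1}]}}

```text
time_s: 10.37
position: [640.3, 195.5, -1.1]
tcp_rot: [[0.295, 0.955, 0.002], [0.955, -0.295, 0.001], [0.001, 0.001, -1.0]]
contact_force: [-1.7, 1.5, 5.0]
gripper_width: 48.8
```

Request:
{"name": "carry_out", "arguments": {"moves": [{"slide":[0,0,-0.03],"twist":0,"jaw":0.1},{"slide":[0,0,-0.15],"twist":0,"jaw":0.1},{"slide":[0,0,-0.4],"twist":0,"jaw":0.1},{"slide":[0,0,-0.7],"twist":0,"jaw":0.1},{"slide":[0,0,-0.9],"twist":0,"jaw":0.1}]}}

```text
time_s: 10.78
position: [640.2, 194.9, 90.0]
tcp_rot: [[0.296, 0.955, 0.002], [0.955, -0.296, 0.0], [0.001, 0.001, -1.0]]
contact_force: [0.7, 0.5, -1.7]
gripper_width: 48.3
```

Request:
{"name": "carry_out", "arguments": {"moves": [{"slide":[0.25,-0.22,0],"twist":0,"jaw":0.1},{"slide":[0.5,-0.45,0],"twist":0,"jaw":0.1},{"slide":[0.75,-0.67,0],"twist":0,"jaw":0.1},{"slide":[1,-0.9,0],"twist":0,"jaw":0.1}]}}

```text
time_s: 11.12
position: [583.0, 317.9, 87.9]
tcp_rot: [[0.297, 0.955, 0.0], [0.955, -0.297, 0.0], [0.0, 0.0, -1.0]]
contact_force: [0.0, 0.3, -2.9]
gripper_width: 48.0
```

Request:
{"name": "carry_out", "arguments": {"moves": [{"slide":[0.25,-0.22,0],"twist":0,"jaw":0.1},{"slide":[0.5,-0.45,0],"twist":0,"jaw":0.1},{"slide":[0.75,-0.67,0],"twist":0,"jaw":0.1},{"slide":[1,-0.9,0],"twist":0,"jaw":0.1},{"slide":[1,-0.9,0],"twist":0,"jaw":0.1}]}}

```text
time_s: 11.53
position: [523.9, 444.2, 87.5]
tcp_rot: [[0.291, 0.957, -0.001], [0.957, -0.291, 0.002], [0.001, -0.001, -1.0]]
contact_force: [-0.6, -1.1, -3.1]
gripper_width: 48.9
```

```bash
python3 pad.py pics/w8.png
```

```text
[523.9 444.2  87.5] 73.06760627660118
[319.5 239.5] world z6 [array([510.1, 417.9]), array([342.7, 525.7]), np.float64(73.3)]
```

View pics/w8.png

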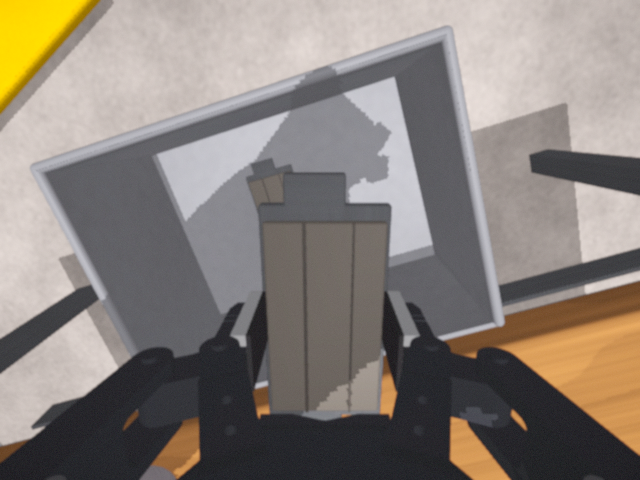

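Request:
{"name": "carry_out", "arguments": {"moves": [{"slide":[0,0.06,0.2],"twist":0,"jaw":0.1},{"slide":[0,0.06,0.5],"twist":0,"jaw":0.1},{"slide":[0,0.06,0.9],"twist":0,"jaw":0.1},{"slide":[0,0.06,1],"twist":0,"jaw":0.1}]}}

```text
time_s: 11.92
position: [530.8, 434.8, -18.1]
tcp_rot: [[0.297, 0.955, -0.006], [0.955, -0.297, -0.004], [-0.006, -0.005, -1.0]]
contact_force: [-1.5, -1.2, -3.5]
gripper_width: 48.8
```

Request:
{"name": "carry_out", "arguments": {"moves": [{"slide":[0,0,0.3],"twist":0,"jaw":0.1},{"slide":[0,0,0.45],"twist":0,"jaw":0.1},{"slide":[0,0,0.45],"twist":0,"jaw":0.1},{"slide":[0,0,0.45],"twist":0,"jaw":-0.45},{"slide":[0,0,0.45],"twist":0,"jaw":-0.45},{"slide":[0,0,0.45],"twist":0,"jaw":-0.45}]}}

```text
time_s: 12.42
position: [534.3, 438.0, -55.2]
tcp_rot: [[0.296, 0.955, 0.003], [0.955, -0.296, 0.002], [0.003, 0.002, -1.0]]
contact_force: [-0.1, -0.9, 0.2]
gripper_width: 62.0
```

Request:
{"name": "carry_out", "arguments": {"moves": [{"slide":[0,0,-0.3],"twist":0,"jaw":-0.45},{"slide":[0,0,-0.6],"twist":0,"jaw":-0.45},{"slide":[0,0,-1],"twist":0,"jaw":-0.45}]}}

```text
time_s: 12.67
position: [532.4, 437.0, 43.3]
tcp_rot: [[0.296, 0.955, -0.001], [0.955, -0.296, -0.001], [-0.001, -0.001, -1.0]]
contact_force: [0.3, 0.8, 0.1]
gripper_width: 61.6
```

Request:
{"name": "carry_out", "arguments": {"moves": [{"slide":[-0.1,0,-0.4],"twist":0,"jaw":-0.45},{"slide":[-0.4,0,-0.8],"twist":0,"jaw":-0.45},{"slide":[-0.8,0,-1],"twist":0,"jaw":-0.45},{"slide":[-1,0,-1],"twist":0,"jaw":-0.45}]}}

```text
time_s: 13.0
position: [504.4, 341.6, 148.6]
tcp_rot: [[0.295, 0.955, 0.008], [0.955, -0.295, 0.004], [0.006, 0.007, -1.0]]
contact_force: [1.0, -0.0, -0.3]
gripper_width: 61.9
```

```bash
python3 pad.py pics/w9.png; python3 -c "
from h import *
cv2.imwrite('pics/top9.png',capture('top')['img']);cv2.imwrite('pics/side9.png',capture('side')['img'])"
```

```text
[504.4 341.6 148.6] 72.83387244580318
[319.5 386.5] world z6 [array([453.5, 181.8]), array([211.6, 666. ]), np.float64(72.5)]
[319.5 346.3] world z6 [array([467.4, 229.7]), array([123.9,  52.7]), np.float64(88.3)]
[295.9  83.1] world z6 [array([482.2, 443.5]), array([558.7, 207.4]), np.float64(0.0)]
```

View pics/top9.png

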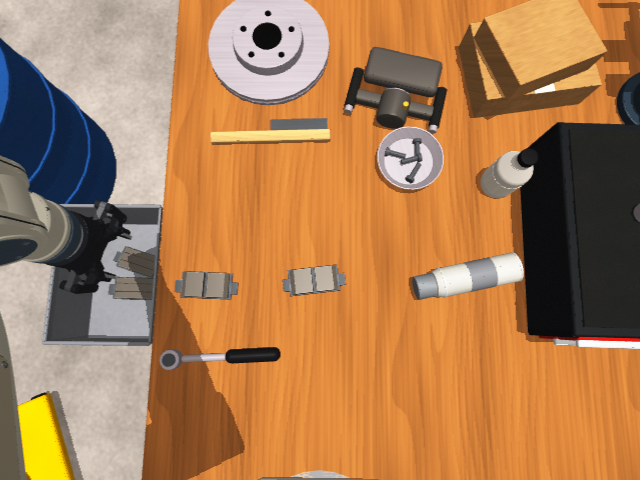

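View pics/w9.png

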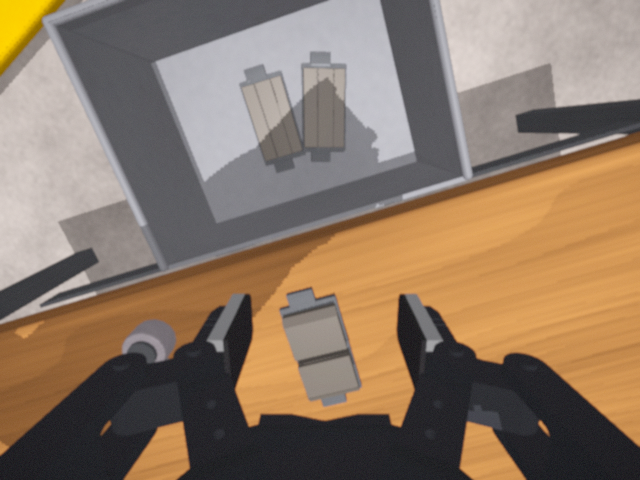

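Both worn pads are in the bin and the bench positions of the new pads are unchanged. Next I'll measure the can and the chest side.

Run:
```python
from h import *
np.set_printoptions(precision=1,suppress=True)
c=capture("top");img=c["img"];hsv=cv2.cvtColor(img,cv2.COLOR_BGR2HSV)
g=img.max(2)
m=((hsv[...,1]<70)&(g>60)).astype(np.uint8)*255
m[:245]=0;m[305:]=0;m[:,:400]=0;m[:,524:]=0
cs,_=cv2.findContours(m,cv2.RETR_EXTERNAL,cv2.CHAIN_APPROX_NONE)
k=max(cs,key=cv2.contourArea)
w=np.array([onz(c,p[0],28.5)[:2] for p in k],np.float32);r=cv2.minAreaRect(w);print("can z28.5",r)
b=cv2.boxPoints(cv2.minAreaRect(k));print("img box",b)
# chest: leftmost dark pixel rows
d=(g<45)
pts=[]
for row in list(range(206,245,3))+list(range(290,330,3)):
    xs=np.where(d[row,505:560])[0]
    run=[x for x in xs if d[row,505+x:505+x+15].all()]
    if run: pts.append(onz(c,(505+run[0]-0.5,row),0)[:2])
pts=np.array(pts);print(pts)
vx=cv2.fitLine(pts.astype(np.float32),cv2.DIST_HUBER,0,.01,.01).ravel();print("side line",vx)
# side view can & chest
s=capture("side");cv2.imwrite("pics/s9z.png",cv2.resize(s["img"][70:220,310:510],None,fx=4,fy=4,interpolation=cv2.INTER_CUBIC))
```

```text
can z28.5 ((487.4334411621094, -282.89447021484375), (56.33495330810547, 211.6306915283203), 12.36824893951416)
img box [[412.2 273.1]
 [518.8 250.7]
 [524.9 279.6]
 [418.3 302. ]]
[[ 636.  -407.6]
 [ 629.7 -407.1]
 [ 623.3 -406.7]
 [ 617.  -406.2]
 [ 610.7 -405.8]
 [ 604.4 -405.3]
 [ 598.2 -406.9]
 [ 591.9 -406.5]
 [ 585.7 -406. ]
 [ 579.5 -405.6]
 [ 573.3 -405.1]
 [ 567.1 -404.7]
 [ 561.  -406.2]
 [ 464.4 -403.2]
 [ 458.4 -402.8]
 [ 452.5 -402.3]
 [ 446.7 -403.9]
 [ 440.8 -403.4]
 [ 435.  -403. ]
 [ 429.1 -402.6]
 [ 423.3 -402.1]
 [ 417.5 -401.7]
 [ 411.7 -403.2]
 [ 405.9 -402.8]
 [ 400.1 -402.4]
 [ 394.4 -402. ]
 [ 388.6 -401.5]]
side line [   1.    -0.   476.2 -403.6]
```

View pics/s9z.png

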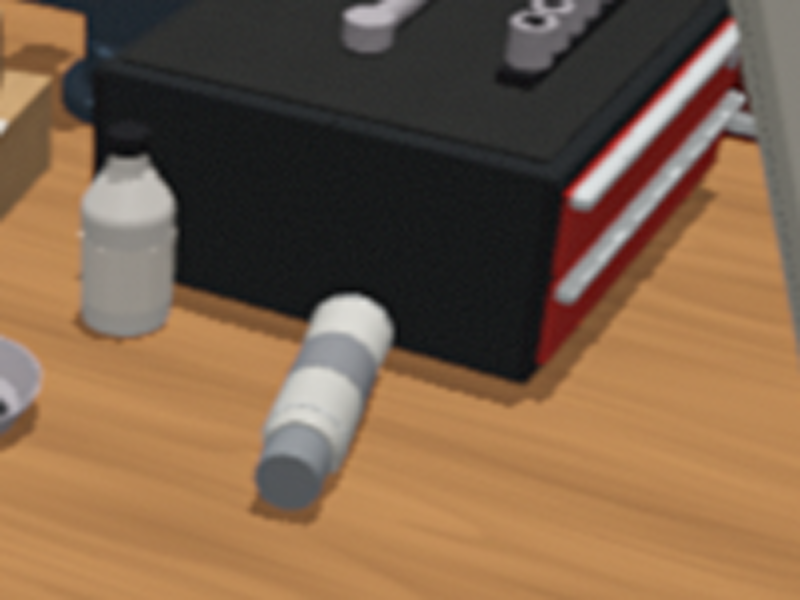

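The chest side runs at about y = -404. The can's axis is at about 102.4°, with the cap near (465,-183) and the base near (508,-378). I'll travel there.

Request:
{"name": "carry_out", "arguments": {"moves": [{"slide":[-0.2,0,-0.1],"twist":-0.07,"jaw":-0.65},{"slide":[-0.4,0,-0.2],"twist":-0.14,"jaw":-0.65},{"slide":[-0.6,0,-0.3],"twist":-0.21,"jaw":-0.65},{"slide":[-0.8,0,-0.4],"twist":-0.28,"jaw":-0.65},{"slide":[-1,0,-0.5],"twist":-0.33,"jaw":-0.65}]}}

```text
time_s: 13.67
position: [473.6, 246.5, 192.2]
tcp_rot: [[-0.223, 0.975, -0.001], [0.975, 0.223, -0.0], [0.0, -0.001, -1.0]]
contact_force: [0.2, 0.2, -0.5]
gripper_width: 70.5
```

Request:
{"name": "carry_out", "arguments": {"moves": [{"slide":[-0.35,-0.08,0],"twist":0,"jaw":-0.65},{"slide":[-0.7,-0.16,0],"twist":0,"jaw":-0.65},{"slide":[-1,-0.22,0],"twist":0,"jaw":-0.65}]}}

```text
time_s: 13.92
position: [473.9, 143.3, 192.3]
tcp_rot: [[-0.218, 0.976, 0.0], [0.976, 0.218, -0.0], [-0.0, 0.0, -1.0]]
contact_force: [1.3, 0.7, 0.6]
gripper_width: 70.6
```

Request:
{"name": "carry_out", "arguments": {"moves": [{"slide":[-0.35,-0.08,0],"twist":0,"jaw":-0.65},{"slide":[-0.7,-0.16,0],"twist":0,"jaw":-0.65},{"slide":[-1,-0.22,0],"twist":0,"jaw":-0.65}]}}

```text
time_s: 14.17
position: [474.3, 40.4, 192.2]
tcp_rot: [[-0.217, 0.976, -0.0], [0.976, 0.217, -0.0], [0.0, -0.0, -1.0]]
contact_force: [0.7, 0.2, 0.3]
gripper_width: 70.8
```

Request:
{"name": "carry_out", "arguments": {"moves": [{"slide":[-0.35,-0.08,0],"twist":0,"jaw":-0.65},{"slide":[-0.7,-0.16,0],"twist":0,"jaw":-0.65},{"slide":[-1,-0.22,0],"twist":0,"jaw":-0.65}]}}

```text
time_s: 14.42
position: [474.6, -62.4, 192.1]
tcp_rot: [[-0.217, 0.976, -0.0], [0.976, 0.217, -0.0], [0.0, -0.0, -1.0]]
contact_force: [0.8, -0.7, -0.3]
gripper_width: 70.4
```

Request:
{"name": "carry_out", "arguments": {"moves": [{"slide":[-0.35,-0.08,0],"twist":0,"jaw":-0.65},{"slide":[-0.7,-0.16,0],"twist":0,"jaw":-0.65},{"slide":[-1,-0.22,0],"twist":0,"jaw":-0.65},{"slide":[-1,-0.22,0],"twist":0,"jaw":-0.65}]}}

```text
time_s: 14.75
position: [475.4, -167.6, 191.6]
tcp_rot: [[-0.213, 0.977, -0.0], [0.977, 0.213, -0.001], [-0.001, -0.0, -1.0]]
contact_force: [0.3, 0.1, -0.0]
gripper_width: 70.5
```

Request:
{"name": "carry_out", "arguments": {"moves": [{"slide":[-0.35,-0.08,0],"twist":0,"jaw":-0.65},{"slide":[-0.7,-0.16,0],"twist":0,"jaw":-0.65},{"slide":[-0.9,-0.2,0],"twist":0,"jaw":-0.65},{"slide":[-0.9,-0.2,0],"twist":0,"jaw":-0.65}]}}

```text
time_s: 15.08
position: [475.1, -258.5, 191.4]
tcp_rot: [[-0.214, 0.977, -0.0], [0.977, 0.214, -0.0], [-0.0, -0.001, -1.0]]
contact_force: [-0.1, 0.9, -0.6]
gripper_width: 70.2
```

```bash
cat > can.py <<'E'
import sys
from h import *
np.set_printoptions(precision=1,suppress=True)
s=observe();c=capture("wrist");img=c["img"];cv2.imwrite(sys.argv[1],img)
hsv=cv2.cvtColor(img,cv2.COLOR_BGR2HSV)
print(s["time_s"],s["position"],np.degrees(np.arctan2(s["tcp_rot"][1,0],s["tcp_rot"][0,0])))
E
python3 can.py pics/w10.png
```

```text
15.0833 [ 475.1 -258.5  191.4] 102.36282820560518
```

View pics/w10.png

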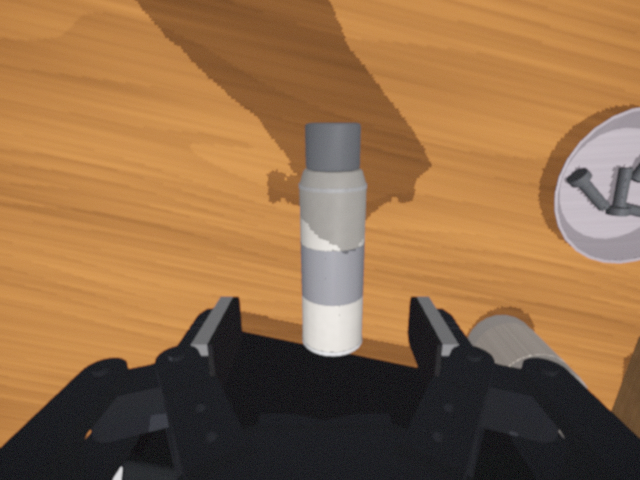

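The whole can is visible: cap end at (333,123), base at (333,354), and the chest foot edge running from (245,334) to (408,362).

Run:
```python
from h import *
np.set_printoptions(precision=1,suppress=True)
s=observe();c=capture("wrist")
for n,p,z in [("capC",(332.7,150),28.5),("shoulder",(333,188),28.5),("bodyC",(333,330),28.5),("capend z28",(332.7,123),28.5),("capend z51",(332.7,123),51),("cap/shoulder top",(332.7,170),51),("base top",(333,354),57),("chestL",(245,334),0),("chestR",(408,362),0),("capL",(305.5,150),28.5),("capR",(360,150),28.5)]:
    print(n,onz(c,p,z,s))
```

```text
capC [ 468.8 -198.5   28.5]
shoulder [ 476.1 -229.1   28.5]
bodyC [ 506.5 -363.3   28.5]
capend z28 [ 464.1 -177.7   28.5]
capend z51 [ 463.7 -178.1   51. ]
cap/shoulder top [ 471.4 -212.1   51. ]
base top [ 507.5 -370.2   57. ]
chestL [ 420.9 -404.9    0. ]
chestR [ 599.4 -401.     0. ]
capL [ 446.8 -203.3   28.5]
capR [ 490.9 -193.6   28.5]
```

Request:
{"name": "carry_out", "arguments": {"moves": [{"slide":[0.3,0.03,0],"twist":-0.006,"jaw":-0.65},{"slide":[0.64,0.065,0.1],"twist":-0.006,"jaw":-0.65},{"slide":[0.64,0.065,0.4],"twist":-0.006,"jaw":-0.65},{"slide":[0.64,0.065,0.7],"twist":-0.006,"jaw":-0.65},{"slide":[0.64,0.065,1],"twist":-0.006,"jaw":-0.65},{"slide":[0.64,0.065,1],"twist":-0.006,"jaw":-0.65}]}}

```text
time_s: 15.68
position: [464.5, -188.2, 88.0]
tcp_rot: [[-0.228, 0.974, -0.006], [0.974, 0.228, 0.004], [0.006, -0.005, -1.0]]
contact_force: [-0.0, 1.4, 0.7]
gripper_width: 70.5
```

```bash
python3 can.py pics/w11.png
```

```text
15.6833 [ 464.5 -188.2   88. ] 103.1543988356659
```

View pics/w11.png

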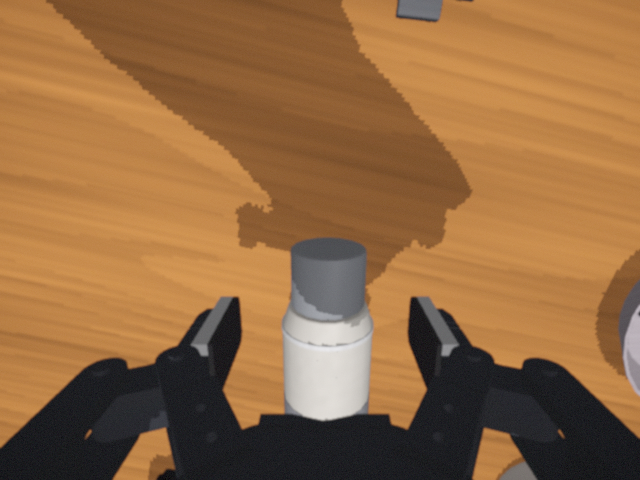

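Request:
{"name": "carry_out", "arguments": {"moves": [{"slide":[0,0,0.1],"twist":0,"jaw":-0.65},{"slide":[0,0,0.2],"twist":0,"jaw":-0.65},{"slide":[0,0,0.2],"twist":0,"jaw":-0.65}]}}

```text
time_s: 15.98
position: [467.0, -190.9, 72.8]
tcp_rot: [[-0.226, 0.974, 0.0], [0.974, 0.226, 0.0], [0.0, 0.0, -1.0]]
contact_force: [-0.7, 0.3, 0.9]
gripper_width: 70.5
```

```bash
python3 can.py pics/w12.png
python3 - <<'E'
from h import *
np.set_printoptions(precision=1,suppress=True)
s=observe();c=capture("wrist")
cv2.imwrite('pics/w12.png',c["img"])
E
```

```text
15.9833 [ 467.  -190.9   72.8] 103.06576005035754
```

View pics/w12.png

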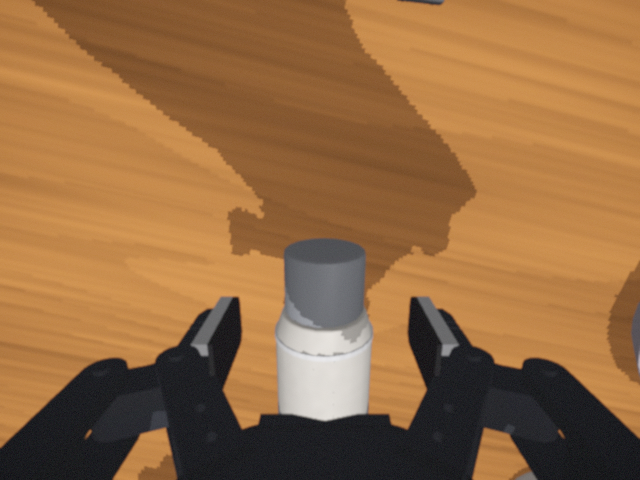

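The cap is centred between the fingers. I'll move 4 mm inward, descend and pinch lightly.

Request:
{"name": "carry_out", "arguments": {"moves": [{"slide":[-0.04,0,0.1],"twist":0,"jaw":-0.65},{"slide":[-0.04,0,0.3],"twist":0,"jaw":-0.65},{"slide":[-0.04,0,0.5],"twist":0,"jaw":-0.65},{"slide":[-0.04,0,0.65],"twist":0,"jaw":-0.65},{"slide":[-0.04,0,0.66],"twist":0,"jaw":-0.65},{"slide":[-0.04,0,0.66],"twist":0,"jaw":-0.65}]}}

```text
time_s: 16.58
position: [467.5, -195.5, 6.1]
tcp_rot: [[-0.225, 0.974, -0.001], [0.974, 0.225, 0.001], [0.001, -0.001, -1.0]]
contact_force: [0.7, -0.3, 1.1]
gripper_width: 69.9
```

Request:
{"name": "carry_out", "arguments": {"moves": [{"slide":[0,0,0],"twist":0,"jaw":-0.2},{"slide":[0,0,0],"twist":0,"jaw":0.1},{"slide":[0,0,0],"twist":0,"jaw":0.2},{"slide":[0,0,0],"twist":0,"jaw":0.2},{"slide":[0,0,0],"twist":0,"jaw":0.2},{"slide":[0,0,0],"twist":0,"jaw":0.2}], "grip_force": 25}}

```text
time_s: 17.08
position: [468.2, -195.7, 7.1]
tcp_rot: [[-0.225, 0.974, 0.002], [0.974, 0.225, -0.001], [-0.001, 0.001, -1.0]]
contact_force: [1.0, 0.6, 5.6]
gripper_width: 45.1
```

```bash
python3 can.py pics/w13.png
```

```text
17.0833 [ 468.2 -195.7    7.1] 103.02347790084345
```

View pics/w13.png

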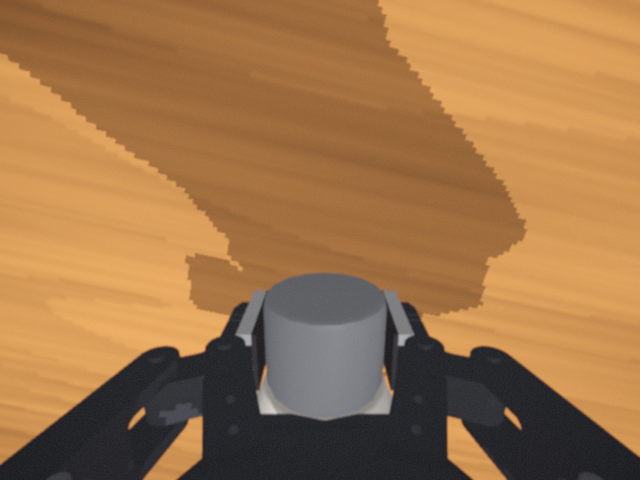

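Pinched at 45 mm. I'll lift in steps and let the can swing.

Request:
{"name": "carry_out", "arguments": {"moves": [{"slide":[0,0,-0.05],"twist":0,"jaw":0.2},{"slide":[0,0,-0.15],"twist":0,"jaw":0.2},{"slide":[0,0,-0.25],"twist":0,"jaw":0.2},{"slide":[0,0,-0.35],"twist":0,"jaw":0.2},{"slide":[0,0,-0.45],"twist":0,"jaw":0.2},{"slide":[0,0,-0.55],"twist":0,"jaw":0.2},{"slide":[0,0,-0.6],"twist":0,"jaw":0.2}]}}

```text
time_s: 17.72
position: [467.5, -195.3, 67.2]
tcp_rot: [[-0.225, 0.974, 0.0], [0.974, 0.225, 0.0], [0.0, 0.0, -1.0]]
contact_force: [0.6, -0.1, -2.1]
gripper_width: 45.5
```

```bash
python3 can.py pics/w14.png;  python3 -c "
from h import *
cv2.imwrite('pics/side14.png',cv2.resize(capture('side')['img'][60:260,260:520],None,fx=3,fy=3))"
```

```text
17.7167 [ 467.5 -195.3   67.2] 103.0227821195134
```

View pics/side14.png

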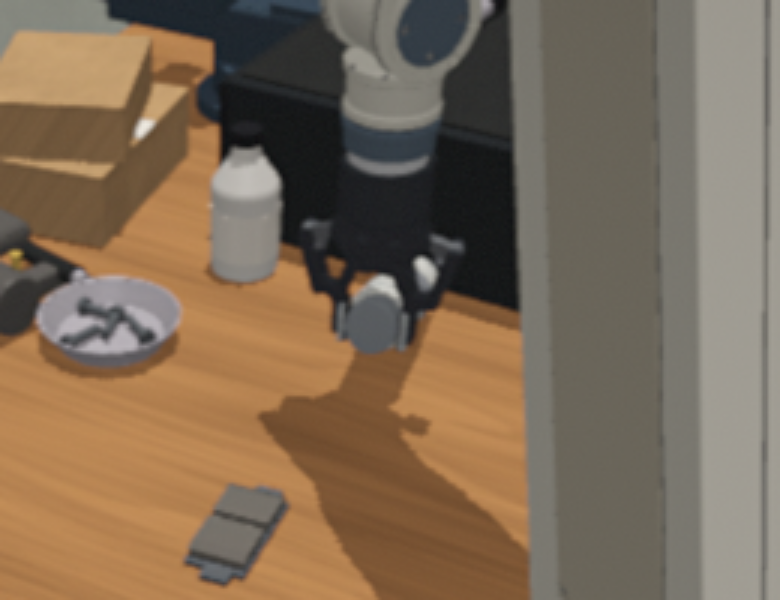

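It's pivoting, with the cap rising and the foot on the bench. I'll keep lifting.

Request:
{"name": "carry_out", "arguments": {"moves": [{"slide":[0,0,-0.1],"twist":0,"jaw":0.2},{"slide":[0,0,-0.2],"twist":0,"jaw":0.2},{"slide":[0,0,-0.3],"twist":0,"jaw":0.2},{"slide":[0,0,-0.4],"twist":0,"jaw":0.2},{"slide":[0,0,-0.5],"twist":0,"jaw":0.2},{"slide":[0,0,-0.6],"twist":0,"jaw":0.2},{"slide":[0,0,-0.7],"twist":0,"jaw":0.2},{"slide":[0,0,-0.8],"twist":0,"jaw":0.2},{"slide":[0,0,-0.9],"twist":0,"jaw":0.2},{"slide":[0,0,-1],"twist":0,"jaw":0.2}]}}

```text
time_s: 18.65
position: [467.5, -195.4, 167.3]
tcp_rot: [[-0.225, 0.974, 0.0], [0.974, 0.225, -0.0], [-0.0, 0.0, -1.0]]
contact_force: [-0.1, -0.3, -2.5]
gripper_width: 45.1
```

Request:
{"name": "carry_out", "arguments": {"moves": [{"slide":[0,0,-0.03],"twist":0.02,"jaw":0.2},{"slide":[0,0,-0.06],"twist":0.04,"jaw":0.2},{"slide":[0,0,-0.1],"twist":0.06,"jaw":0.2},{"slide":[0,0,-0.15],"twist":0.08,"jaw":0.2},{"slide":[0,0,-0.15],"twist":0.1,"jaw":0.2},{"slide":[0,0,-0.15],"twist":0.12,"jaw":0.2},{"slide":[0,0,-0.15],"twist":0.145,"jaw":0.2},{"slide":[0,0,-0.15],"twist":0.145,"jaw":0.2}]}}

```text
time_s: 19.32
position: [467.6, -195.4, 181.8]
tcp_rot: [[0.002, 1.0, 0.0], [1.0, -0.002, -0.0], [-0.0, 0.0, -1.0]]
contact_force: [-0.5, -0.1, -3.3]
gripper_width: 45.2
```

```bash
python3 can.py pics/w15.png;  python3 -c "
from h import *
cv2.imwrite('pics/side15.png',cv2.resize(capture('side')['img'][60:260,260:520],None,fx=3,fy=3))
cv2.imwrite('pics/top15.png',capture('top')['img'])"
```

```text
19.3167 [ 467.6 -195.4  181.8] 89.87173094778933
```

View pics/side15.png

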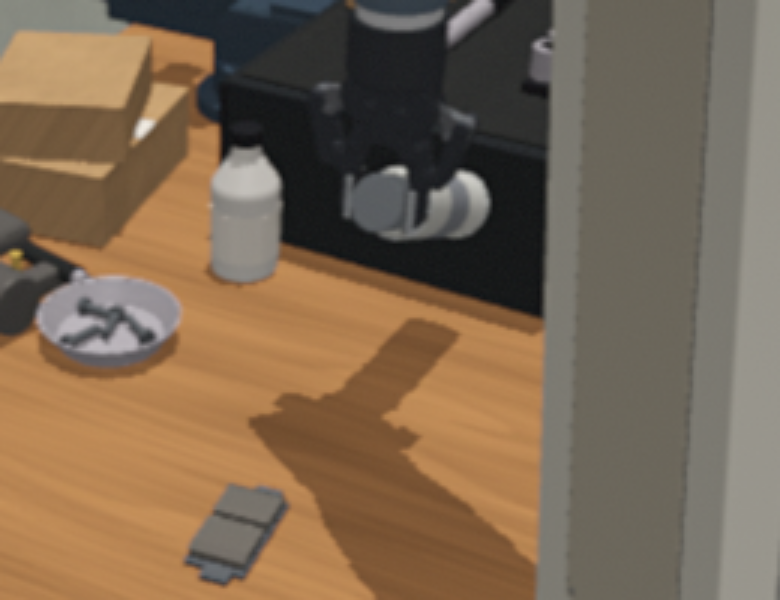

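View pics/w15.png

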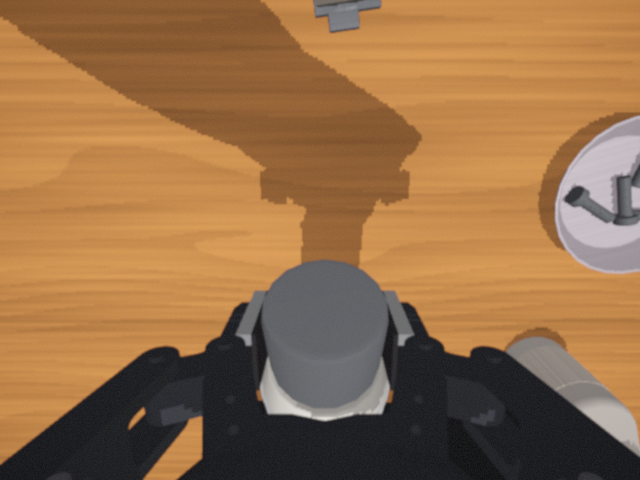

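View pics/top15.png

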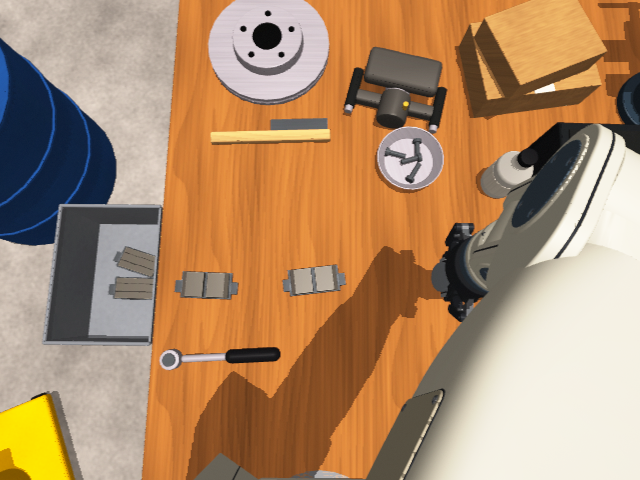

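Friction holds the can at roughly 30° below horizontal, lifted clear of the bench, so it won't hang by itself. I'll use the chest's flat side: moving the cap towards it makes the foot slide down that side and turns the can upright.

Request:
{"name": "carry_out", "arguments": {"moves": [{"slide":[-0.1,0,0],"twist":0,"jaw":0.2},{"slide":[-0.2,0,0],"twist":0,"jaw":0.2},{"slide":[-0.27,0,0],"twist":0,"jaw":0.2},{"slide":[-0.34,0,0],"twist":0,"jaw":0.2},{"slide":[-0.41,0,0],"twist":0,"jaw":0.2},{"slide":[-0.48,0,0],"twist":0,"jaw":0.2},{"slide":[-0.55,0,0],"twist":0,"jaw":0.2},{"slide":[-0.6,0,0],"twist":0,"jaw":0.2}]}}

```text
time_s: 20.13
position: [466.3, -242.5, 180.9]
tcp_rot: [[-0.006, 1.0, 0.0], [1.0, 0.006, 0.028], [0.028, 0.0, -1.0]]
contact_force: [0.2, 92.7, 32.6]
gripper_width: 45.2
```

```bash
python3 can.py pics/w16.png;  python3 -c "
from h import *
print(observe()['contact_force'])
cv2.imwrite('pics/side16.png',cv2.resize(capture('side')['img'][60:260,260:520],None,fx=3,fy=3))"
```

```text
20.1333 [ 466.3 -242.5  180.9] 90.35366857128263
[-1.22258221 73.7250524  25.01246259]
```

View pics/side16.png

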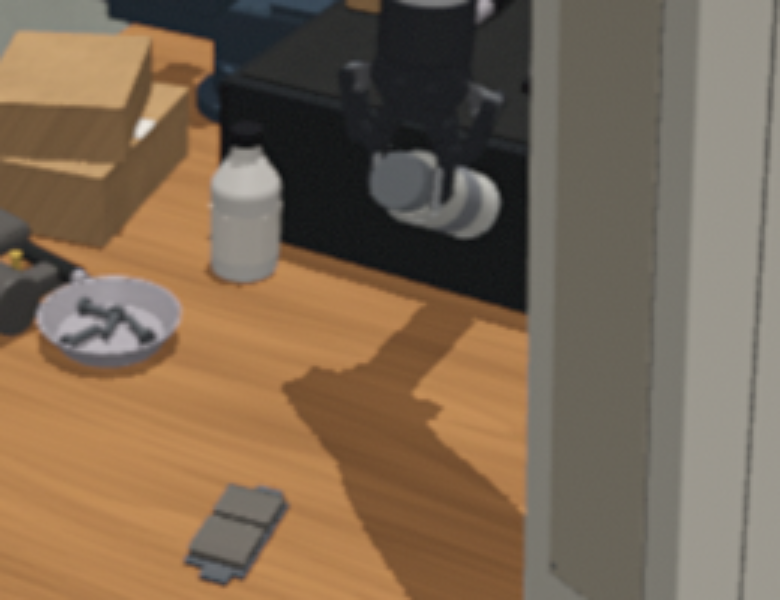

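The force rose to 93 N: the foot jams at this shallow angle. I'll back off at once.

Request:
{"name": "carry_out", "arguments": {"moves": [{"slide":[0.15,0,0],"twist":0,"jaw":0.2},{"slide":[0.25,0,0],"twist":0,"jaw":0.2},{"slide":[0.35,0,0],"twist":0,"jaw":0.2},{"slide":[0.35,0,0],"twist":0,"jaw":0.2}]}}

```text
time_s: 20.57
position: [467.4, -219.7, 181.3]
tcp_rot: [[-0.0, 1.0, -0.0], [1.0, 0.0, 0.0], [0.0, -0.0, -1.0]]
contact_force: [-0.3, 0.7, -2.6]
gripper_width: 45.4
```

```bash
python3 can.py pics/w17.png;  python3 -c "
from h import *
print(observe()['contact_force'])
cv2.imwrite('pics/side17.png',cv2.resize(capture('side')['img'][60:260,260:520],None,fx=3,fy=3))"
```

```text
20.5667 [ 467.4 -219.7  181.3] 90.00247549466988
[ 0.6174725   0.17801222 -2.65656713]
```

View pics/side17.png

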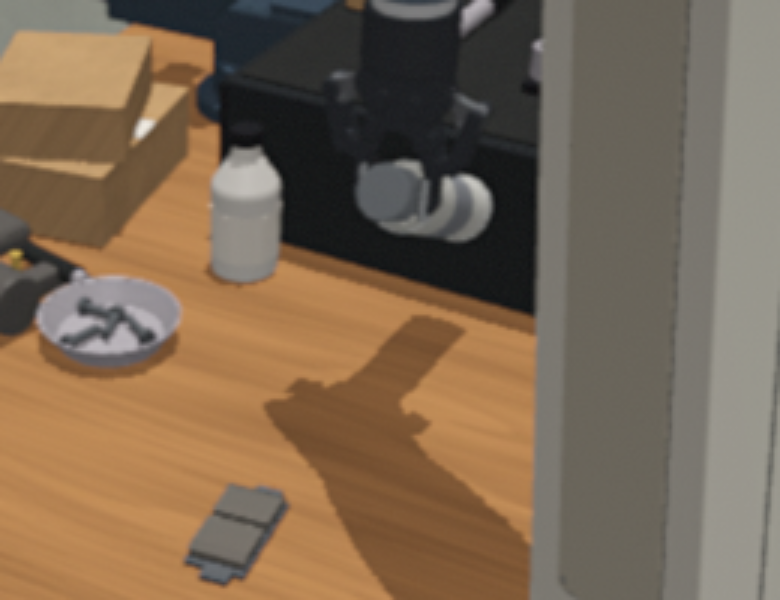

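View pics/w17.png

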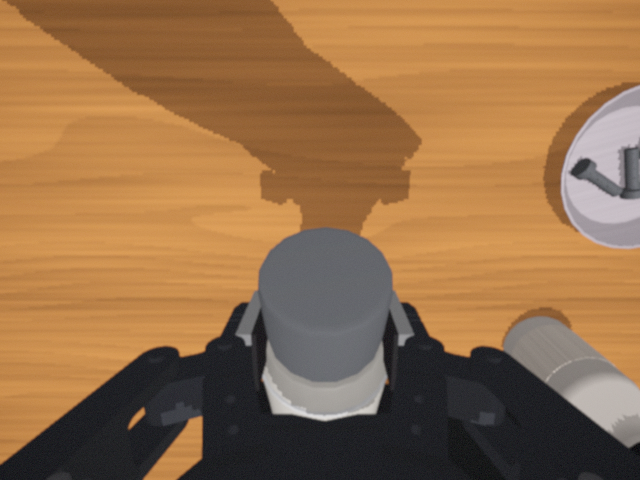

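The can is still held, tilted about 32°, with the fingers now gripping near the shoulder. Pushing inward makes the foot slide down, and friction there resists the turn. If I go in and up instead, that friction helps. I'll lower first so the foot starts low on the chest side, and reduce the grip to 20 N.

Request:
{"name": "carry_out", "arguments": {"moves": [{"slide":[0,0,0.1],"twist":0,"jaw":0.2},{"slide":[0,0,0.25],"twist":0,"jaw":0.2},{"slide":[0,0,0.4],"twist":0,"jaw":0.2},{"slide":[0,0,0.55],"twist":0,"jaw":0.2},{"slide":[0,0,0.62],"twist":0,"jaw":0.2},{"slide":[0,0,0.65],"twist":0,"jaw":0.2},{"slide":[-0.08,0,0.65],"twist":0,"jaw":0.2},{"slide":[-0.16,0,0.65],"twist":0,"jaw":0.2},{"slide":[-0.16,0,0.65],"twist":0,"jaw":0.2}], "grip_force": 20}}

```text
time_s: 21.42
position: [468.0, -238.4, 117.0]
tcp_rot: [[0.002, 1.0, 0.001], [1.0, -0.002, -0.001], [-0.001, 0.001, -1.0]]
contact_force: [0.0, -0.4, -2.6]
gripper_width: 45.3
```

```bash
python3 can.py pics/w18.png;  python3 -c "
from h import *
print(observe()['contact_force'])
cv2.imwrite('pics/side18.png',cv2.resize(capture('side')['img'][60:260,260:520],None,fx=3,fy=3))"
```

```text
21.4167 [ 468.  -238.4  117. ] 89.9119130020642
[ 0.21124655  0.168055   -2.96610802]
```

View pics/side18.png

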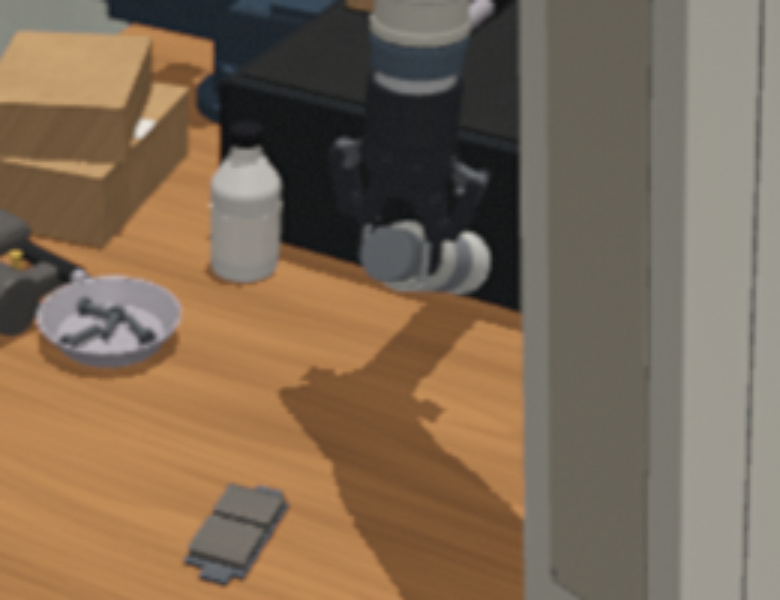

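View pics/w18.png

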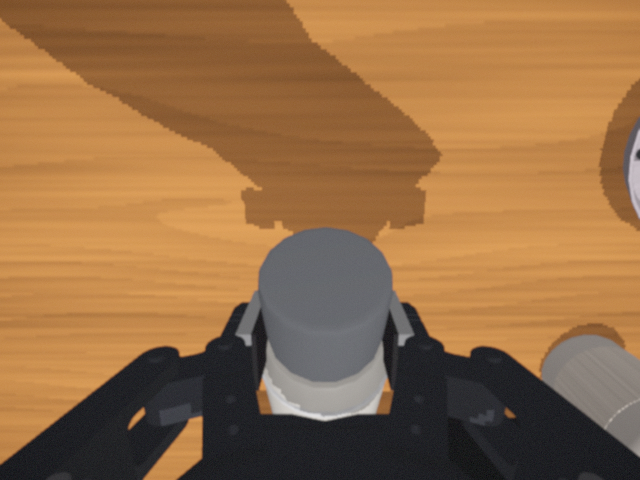

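Request:
{"name": "carry_out", "arguments": {"moves": [{"slide":[-0.03,0,-0.04],"twist":0,"jaw":0.2},{"slide":[-0.06,0,-0.09],"twist":0,"jaw":0.2},{"slide":[-0.09,0,-0.15],"twist":0,"jaw":0.2},{"slide":[-0.12,0,-0.21],"twist":0,"jaw":0.2}]}}

```text
time_s: 21.85
position: [467.2, -247.2, 137.8]
tcp_rot: [[-0.0, 1.0, -0.0], [1.0, 0.0, 0.003], [0.003, -0.0, -1.0]]
contact_force: [0.9, 6.0, -2.8]
gripper_width: 45.2
```

Request:
{"name": "carry_out", "arguments": {"moves": [{"slide":[-0.03,0,-0.06],"twist":0,"jaw":0.2},{"slide":[-0.06,0,-0.12],"twist":0,"jaw":0.2},{"slide":[-0.09,0,-0.18],"twist":0,"jaw":0.2},{"slide":[-0.09,0,-0.18],"twist":0,"jaw":0.2}]}}

```text
time_s: 22.18
position: [468.1, -257.5, 156.7]
tcp_rot: [[0.0, 1.0, 0.002], [1.0, -0.0, 0.0], [0.0, 0.002, -1.0]]
contact_force: [0.7, 7.1, -0.7]
gripper_width: 45.7
```

```bash
python3 can.py pics/w19.png;  python3 -c "
from h import *
print(observe()['contact_force'])
cv2.imwrite('pics/side19.png',cv2.resize(capture('side')['img'][60:260,260:520],None,fx=3,fy=3))"
```

```text
22.1833 [ 468.1 -257.5  156.7] 89.99082094634322
[ 1.72438264  7.08777402 -1.4314402 ]
```

View pics/w19.png

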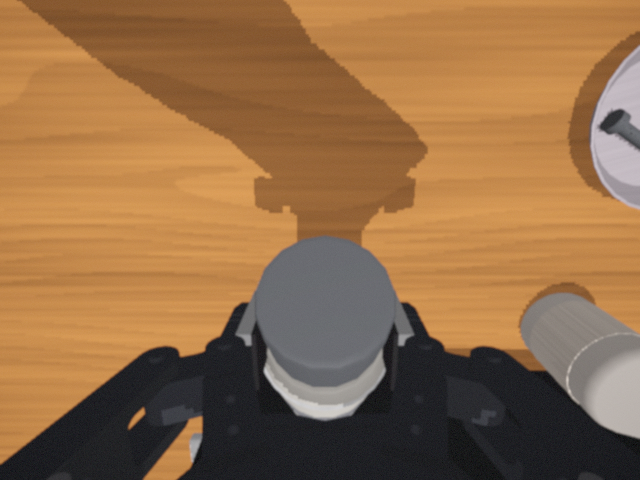

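It's working: force is only about 7 N and the can has turned to about 43°. I'll continue.

Request:
{"name": "carry_out", "arguments": {"moves": [{"slide":[-0.04,0,-0.05],"twist":0,"jaw":0.2},{"slide":[-0.08,0,-0.1],"twist":0,"jaw":0.2},{"slide":[-0.12,0,-0.15],"twist":0,"jaw":0.2},{"slide":[-0.16,0,-0.2],"twist":0,"jaw":0.2},{"slide":[-0.2,0,-0.25],"twist":0,"jaw":0.2}]}}

```text
time_s: 22.7
position: [467.9, -276.8, 181.1]
tcp_rot: [[-0.001, 1.0, 0.001], [1.0, 0.001, 0.001], [0.001, 0.001, -1.0]]
contact_force: [-0.0, 4.2, -3.2]
gripper_width: 45.0
```

Request:
{"name": "carry_out", "arguments": {"moves": [{"slide":[-0.04,0,-0.04],"twist":0,"jaw":0.2},{"slide":[-0.08,0,-0.08],"twist":0,"jaw":0.2},{"slide":[-0.12,0,-0.12],"twist":0,"jaw":0.2},{"slide":[-0.16,0,-0.16],"twist":0,"jaw":0.2},{"slide":[-0.2,0,-0.18],"twist":0,"jaw":0.2}]}}

```text
time_s: 23.12
position: [467.7, -297.3, 199.3]
tcp_rot: [[0.0, 1.0, 0.001], [1.0, -0.0, 0.0], [0.0, 0.001, -1.0]]
contact_force: [0.5, 8.7, 2.2]
gripper_width: 45.4
```

```bash
python3 can.py pics/w20.png;  python3 -c "
from h import *
print(observe()['contact_force'])
cv2.imwrite('pics/side20.png',cv2.resize(capture('side')['img'][60:260,260:520],None,fx=3,fy=3))"
```

```text
23.1167 [ 467.7 -297.3  199.3] 89.98908133258375
[ 0.79391669  4.80888351 -1.39807748]
```

View pics/w20.png

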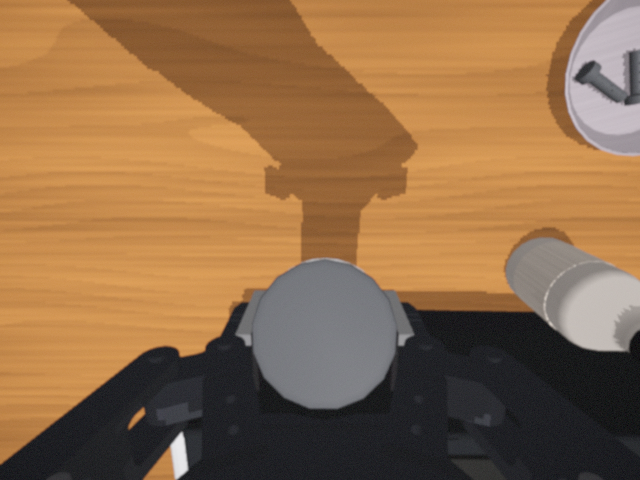

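View pics/side20.png

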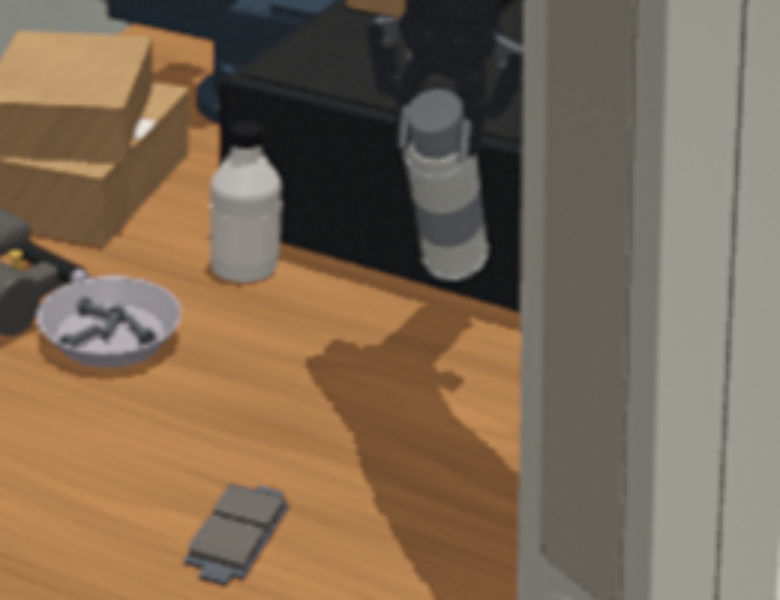

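The can is at about 60° now. I'll keep moving inward.

Request:
{"name": "carry_out", "arguments": {"moves": [{"slide":[-0.05,0,-0.02],"twist":0,"jaw":0.2},{"slide":[-0.1,0,-0.04],"twist":0,"jaw":0.2},{"slide":[-0.15,0,-0.05],"twist":0,"jaw":0.2},{"slide":[-0.2,0,-0.06],"twist":0,"jaw":0.2},{"slide":[-0.25,0,-0.06],"twist":0,"jaw":0.2}]}}

```text
time_s: 23.63
position: [467.5, -322.5, 205.1]
tcp_rot: [[0.0, 1.0, 0.001], [1.0, -0.0, -0.0], [-0.0, 0.001, -1.0]]
contact_force: [0.6, 6.5, 1.7]
gripper_width: 45.3
```

Request:
{"name": "carry_out", "arguments": {"moves": [{"slide":[-0.05,0,0],"twist":0,"jaw":0.2},{"slide":[-0.1,0,0],"twist":0,"jaw":0.2},{"slide":[-0.15,0,0],"twist":0,"jaw":0.2},{"slide":[-0.2,0,0],"twist":0,"jaw":0.2},{"slide":[-0.25,0,0],"twist":0,"jaw":0.2}]}}

```text
time_s: 24.05
position: [467.5, -347.9, 204.4]
tcp_rot: [[0.001, 1.0, 0.0], [1.0, -0.001, -0.0], [-0.0, 0.0, -1.0]]
contact_force: [-0.4, 5.2, 0.2]
gripper_width: 45.6
```

```bash
python3 can.py pics/w21.png;  python3 -c "
from h import *
print(observe()['contact_force'])
cv2.imwrite('pics/side21.png',cv2.resize(capture('side')['img'][60:260,260:520],None,fx=3,fy=3))"
```

```text
24.05 [ 467.5 -347.9  204.4] 89.96665163662915
[ 0.30354181  3.50948922 -3.25959988]
```

View pics/w21.png

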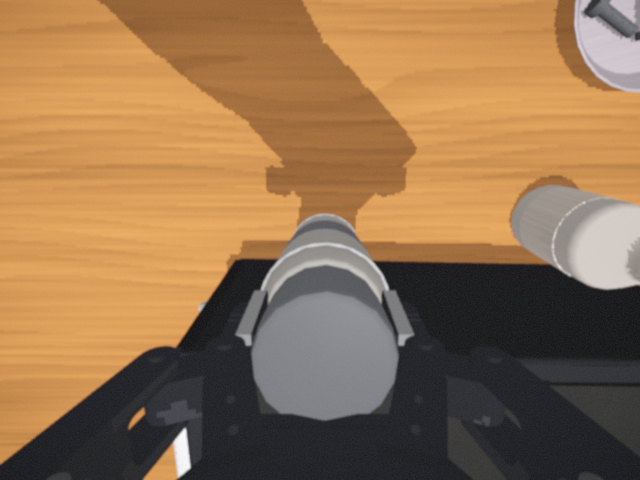

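View pics/side21.png

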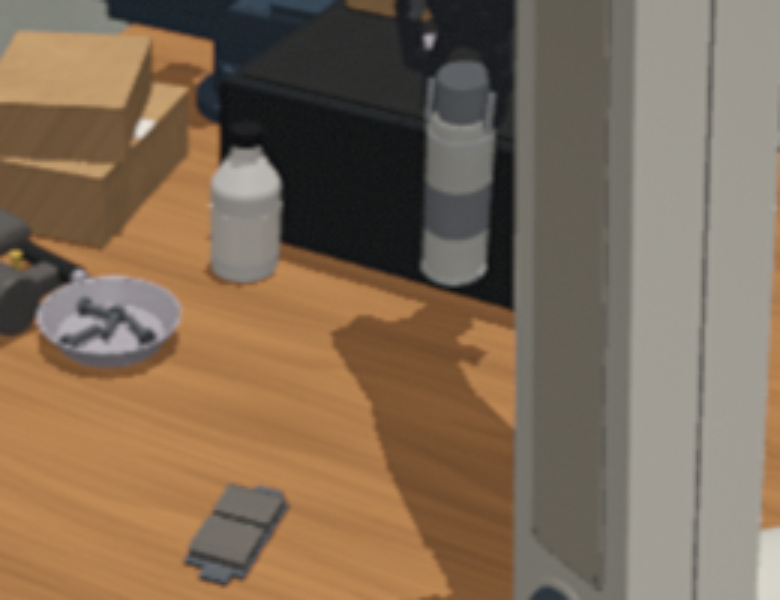

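Request:
{"name": "carry_out", "arguments": {"moves": [{"slide":[-0.05,0,0.03],"twist":0,"jaw":0.2},{"slide":[-0.1,0,0.06],"twist":0,"jaw":0.2},{"slide":[-0.15,0,0.1],"twist":0,"jaw":0.2},{"slide":[-0.19,0,0.13],"twist":0,"jaw":0.2}]}}

```text
time_s: 24.48
position: [467.4, -366.8, 190.8]
tcp_rot: [[0.001, 1.0, -0.0], [1.0, -0.001, 0.0], [0.0, -0.0, -1.0]]
contact_force: [-0.4, 4.8, -0.1]
gripper_width: 45.4
```

Request:
{"name": "carry_out", "arguments": {"moves": [{"slide":[-0.02,0,0],"twist":0,"jaw":0.2},{"slide":[-0.04,0,0],"twist":0,"jaw":0.2},{"slide":[-0.04,0,0],"twist":0,"jaw":0.2}]}}

```text
time_s: 24.73
position: [467.3, -370.9, 190.9]
tcp_rot: [[0.001, 1.0, -0.001], [1.0, -0.001, -0.0], [-0.0, -0.001, -1.0]]
contact_force: [0.1, 1.9, -3.4]
gripper_width: 45.5
```

```bash
python3 can.py pics/w22.png;  python3 -c "
from h import *
print(observe()['contact_force'])
cv2.imwrite('pics/side22.png',cv2.resize(capture('side')['img'][60:260,260:520],None,fx=3,fy=3))"
```

```text
24.7333 [ 467.3 -370.9  190.9] 89.94638081651709
[-0.14871022  2.01543597 -4.9327225 ]
```

View pics/w22.png

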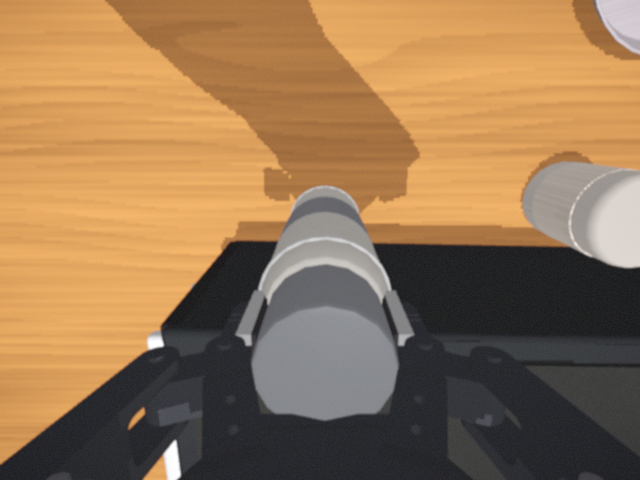

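View pics/side22.png

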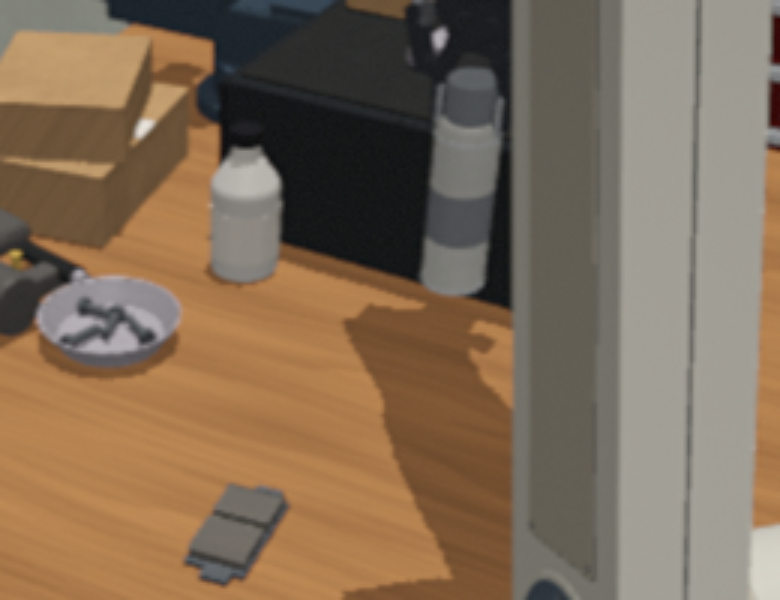

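The can is nearly upright, with the cap about 6 mm farther out than the foot, which touches the chest. I'll move in a bit more while lowering.

Request:
{"name": "carry_out", "arguments": {"moves": [{"slide":[-0.02,0,0.05],"twist":0,"jaw":0.2},{"slide":[-0.04,0,0.1],"twist":0,"jaw":0.2},{"slide":[-0.05,0,0.16],"twist":0,"jaw":0.2},{"slide":[-0.05,0,0.22],"twist":0,"jaw":0.2},{"slide":[-0.05,0,0.24],"twist":0,"jaw":0.2}]}}

```text
time_s: 25.25
position: [467.5, -373.1, 166.7]
tcp_rot: [[-0.001, 1.0, 0.0], [1.0, 0.001, 0.004], [0.004, 0.0, -1.0]]
contact_force: [0.3, 13.9, 6.2]
gripper_width: 45.2
```

```bash
python3 can.py pics/w23.png;  python3 -c "
from h import *
print(observe()['contact_force'])
cv2.imwrite('pics/side23.png',cv2.resize(capture('side')['img'][60:260,260:520],None,fx=3,fy=3))"
```

```text
25.25 [ 467.5 -373.1  166.7] 90.05349745161946
[ 1.43424817 12.37153602 -2.47684862]
```

View pics/w23.png

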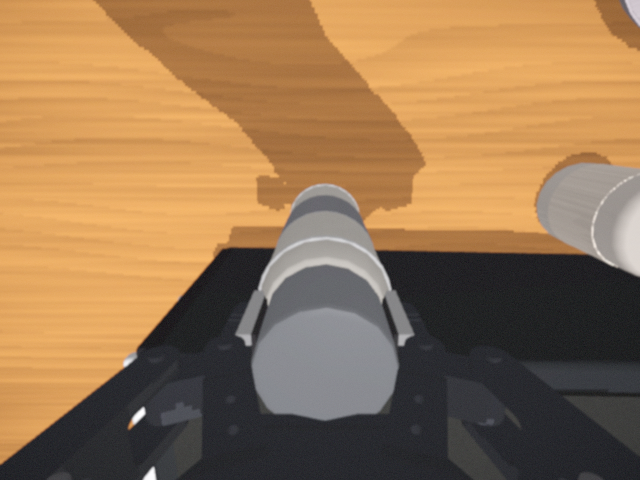

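View pics/side23.png

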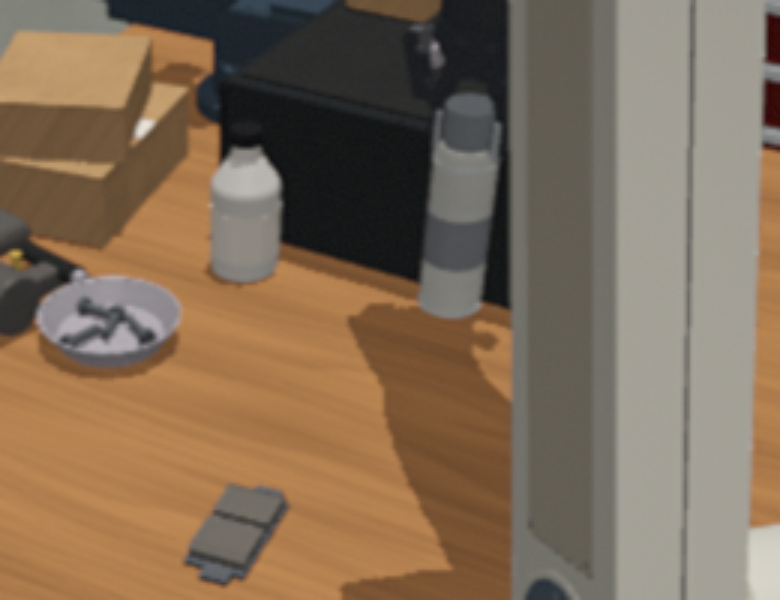

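The Y force of about 13 N shows the body is flat against the chest. I'll back off 4 mm and lower the last centimetre slowly.

Request:
{"name": "carry_out", "arguments": {"moves": [{"slide":[0.04,0,0],"twist":0,"jaw":0.2},{"slide":[0.04,0,0.03],"twist":0,"jaw":0.2},{"slide":[0.04,0,0.06],"twist":0,"jaw":0.2},{"slide":[0.04,0,0.08],"twist":0,"jaw":0.2},{"slide":[0.04,0,0.08],"twist":0,"jaw":0.2}]}}

```text
time_s: 25.77
position: [467.4, -371.5, 158.6]
tcp_rot: [[0.001, 1.0, -0.0], [1.0, -0.001, 0.0], [0.0, -0.0, -1.0]]
contact_force: [1.0, 3.2, -3.6]
gripper_width: 45.6
```

Request:
{"name": "carry_out", "arguments": {"moves": [{"slide":[0,0,0.015],"twist":0,"jaw":0.2},{"slide":[0,0,0.03],"twist":0,"jaw":0.2},{"slide":[0,0,0.03],"twist":0,"jaw":0.2}]}}

```text
time_s: 26.02
position: [467.4, -371.5, 156.0]
tcp_rot: [[0.001, 1.0, -0.0], [1.0, -0.001, 0.0], [0.0, -0.0, -1.0]]
contact_force: [1.1, 2.6, -4.2]
gripper_width: 45.6
```

Request:
{"name": "carry_out", "arguments": {"moves": [{"slide":[0,0,0.01],"twist":0,"jaw":0.2},{"slide":[0,0,0.02],"twist":0,"jaw":0.2},{"slide":[0,0,0.02],"twist":0,"jaw":0.2}]}}

```text
time_s: 26.27
position: [467.5, -371.4, 154.1]
tcp_rot: [[0.001, 1.0, -0.0], [1.0, -0.001, 0.0], [0.0, -0.0, -1.0]]
contact_force: [0.6, 2.7, -2.5]
gripper_width: 45.2
```

Request:
{"name": "carry_out", "arguments": {"moves": [{"slide":[0,0,0.01],"twist":0,"jaw":0.2},{"slide":[0,0,0.02],"twist":0,"jaw":0.2},{"slide":[0,0,0.02],"twist":0,"jaw":0.2}]}}

```text
time_s: 26.52
position: [467.5, -371.4, 152.1]
tcp_rot: [[0.0, 1.0, -0.0], [1.0, -0.0, 0.0], [0.0, -0.0, -1.0]]
contact_force: [0.9, 2.7, -2.6]
gripper_width: 45.3
```

```bash
python3 can.py pics/w24.png;  python3 -c "
from h import *
print(observe()['contact_force'])
cv2.imwrite('pics/side24.png',cv2.resize(capture('side')['img'][60:260,260:520],None,fx=3,fy=3))"
```

```text
26.5167 [ 467.5 -371.4  152.1] 89.97176237271816
[-0.06917705  2.51271241 -2.56128051]
```

View pics/w24.png

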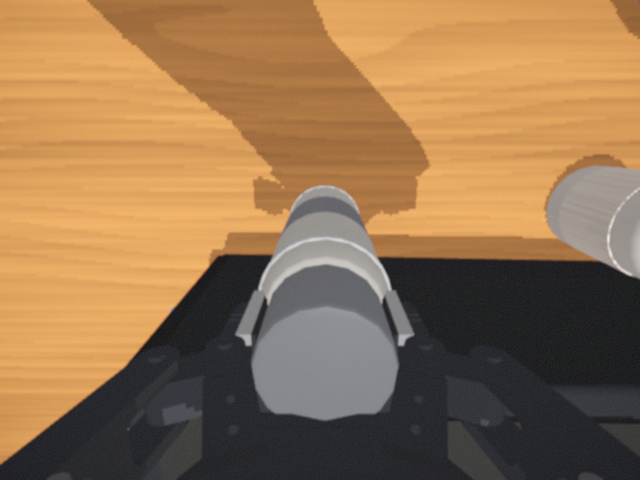

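View pics/side24.png

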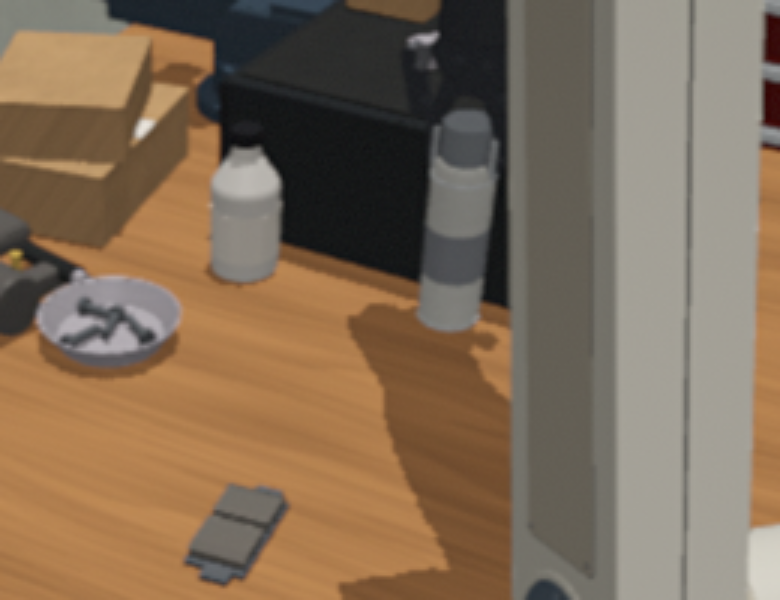

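Request:
{"name": "carry_out", "arguments": {"moves": [{"slide":[0,0,0.01],"twist":0,"jaw":0.2},{"slide":[0,0,0.02],"twist":0,"jaw":0.2},{"slide":[0,0,0.02],"twist":0,"jaw":0.2}]}}

```text
time_s: 26.87
position: [467.5, -371.3, 150.1]
tcp_rot: [[0.001, 1.0, -0.0], [1.0, -0.001, 0.0], [0.0, -0.0, -1.0]]
contact_force: [0.3, 2.5, -1.9]
gripper_width: 45.8
```

Request:
{"name": "carry_out", "arguments": {"moves": [{"slide":[0,0,0.01],"twist":0,"jaw":0.2},{"slide":[0,0,0.02],"twist":0,"jaw":0.2},{"slide":[0,0,0.02],"twist":0,"jaw":0.2}]}}

```text
time_s: 27.12
position: [467.6, -372.0, 149.3]
tcp_rot: [[0.001, 1.0, 0.001], [1.0, -0.001, -0.002], [-0.002, 0.001, -1.0]]
contact_force: [-1.5, 1.9, 6.2]
gripper_width: 45.4
```

Request:
{"name": "carry_out", "arguments": {"moves": [{"slide":[0,0,0.01],"twist":0,"jaw":0.2},{"slide":[0,0,0.01],"twist":0,"jaw":0.2}]}}

```text
time_s: 27.28
position: [467.7, -372.3, 149.2]
tcp_rot: [[0.001, 1.0, 0.002], [1.0, -0.001, -0.003], [-0.003, 0.002, -1.0]]
contact_force: [-3.5, 2.7, 11.7]
gripper_width: 45.4
```

Bench contact. I'll press slightly more to level the base, then check the tilt.

Request:
{"name": "carry_out", "arguments": {"moves": [{"slide":[-0.01,0,0.01],"twist":0,"jaw":0.2},{"slide":[-0.01,0,0.02],"twist":0,"jaw":0.2},{"slide":[-0.01,0,0.02],"twist":0,"jaw":0.2}]}}

```text
time_s: 27.53
position: [467.8, -373.0, 149.0]
tcp_rot: [[0.001, 1.0, 0.003], [1.0, -0.001, -0.004], [-0.004, 0.003, -1.0]]
contact_force: [-5.3, 7.9, 27.6]
gripper_width: 45.6
```

```bash
python3 can.py pics/w25.png;  python3 -c "
from h import *
print(observe()['contact_force'])
cv2.imwrite('pics/side25.png',cv2.resize(capture('side')['img'][60:220,360:500],None,fx=4,fy=4,interpolation=cv2.INTER_CUBIC))"
```

```text
27.5333 [ 467.8 -373.   149. ] 89.96711089499267
[-4.83467341  8.29171093 27.68993893]
```

View pics/side25.png

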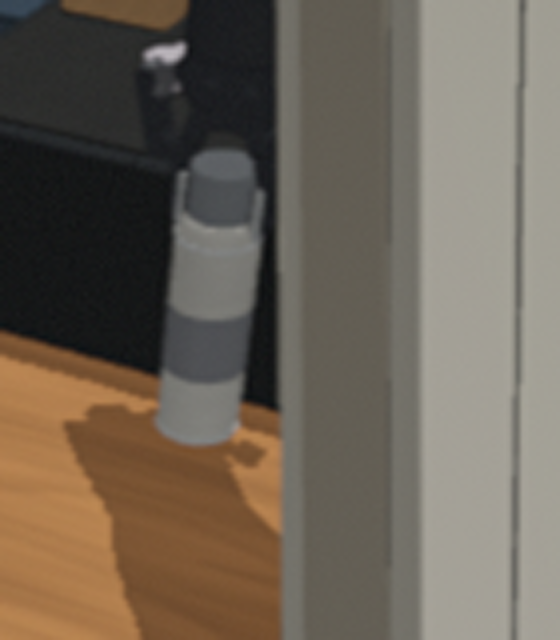

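View pics/w25.png

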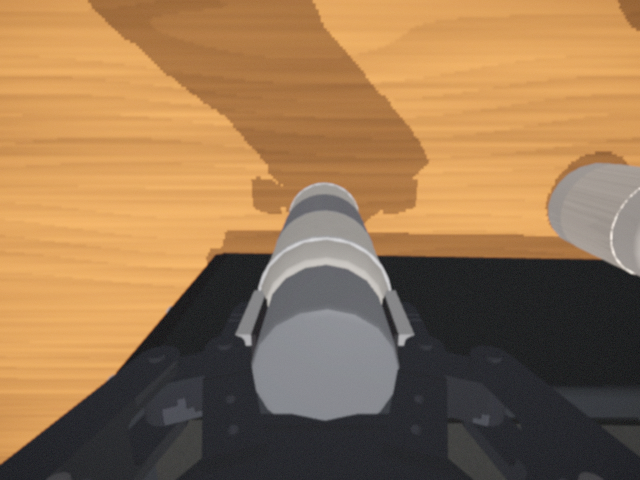

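Run:
```python
from h import *
np.set_printoptions(precision=1,suppress=True)
c=capture("side")
def proj(c,p):
    f=240/np.tan(np.radians(c["vertical_fov"])/2)
    q=c["orientation"].T@(np.array(p)-c["origin"]);return np.array([c["cx"]+f*q[0]/-q[2],c["cy"]-f*q[1]/-q[2]])
for y in(-366,-372): print(y,proj(c,(468,y,0)),proj(c,(468,y,200)))
print("tilt 2deg in x",proj(c,(475,-372,200)))
```

```text
-366 [408.3 165.7] [416.  100.4]
-372 [409.2 164.7] [416.9  99.5]
tilt 2deg in x [414.4  98.9]
```

Projections of an upright can at this spot match the picture within about 1 px, so it stands upright. I'll relieve the pressure, then open gently.

Request:
{"name": "carry_out", "arguments": {"moves": [{"slide":[0.01,0,-0.03],"twist":0,"jaw":0.2},{"slide":[0.015,0,-0.055],"twist":0,"jaw":0.2},{"slide":[0.015,0,-0.055],"twist":0,"jaw":0.2}]}}

```text
time_s: 27.93
position: [467.5, -370.9, 151.0]
tcp_rot: [[0.0, 1.0, 0.0], [1.0, -0.0, -0.0], [-0.0, 0.0, -1.0]]
contact_force: [0.1, 2.0, -2.1]
gripper_width: 45.9
```

Request:
{"name": "carry_out", "arguments": {"moves": [{"slide":[-0.005,0,0.015],"twist":0,"jaw":0.2},{"slide":[-0.005,0,0.02],"twist":0,"jaw":0.2},{"slide":[-0.005,0,0.02],"twist":0,"jaw":0.2}]}}

```text
time_s: 28.18
position: [467.6, -372.0, 149.3]
tcp_rot: [[0.001, 1.0, 0.001], [1.0, -0.001, -0.001], [-0.001, 0.001, -1.0]]
contact_force: [-2.3, 3.1, 6.8]
gripper_width: 45.5
```

Lightly seated at 7 N. I'll open slowly.

Request:
{"name": "carry_out", "arguments": {"moves": [{"slide":[0,0,0],"twist":0,"jaw":-0.1},{"slide":[0,0,0],"twist":0,"jaw":-0.15},{"slide":[0,0,0],"twist":0,"jaw":-0.25},{"slide":[0,0,0],"twist":0,"jaw":-0.35},{"slide":[0,0,0],"twist":0,"jaw":-0.5},{"slide":[0,0,0],"twist":0,"jaw":-0.5}]}}

```text
time_s: 28.68
position: [467.5, -371.6, 148.7]
tcp_rot: [[0.001, 1.0, -0.0], [1.0, -0.001, -0.0], [-0.0, -0.0, -1.0]]
contact_force: [-0.1, 0.9, -0.3]
gripper_width: 64.3
```

```bash
python3 can.py pics/w26.png;  python3 -c "
from h import *
print(observe()['contact_force'])
cv2.imwrite('pics/side26.png',cv2.resize(capture('side')['img'][60:220,360:500],None,fx=4,fy=4,interpolation=cv2.INTER_CUBIC))"
```

```text
28.6833 [ 467.5 -371.6  148.7] 89.96653824644623
[-0.8861275  0.0789856 -0.2557377]
```

View pics/side26.png

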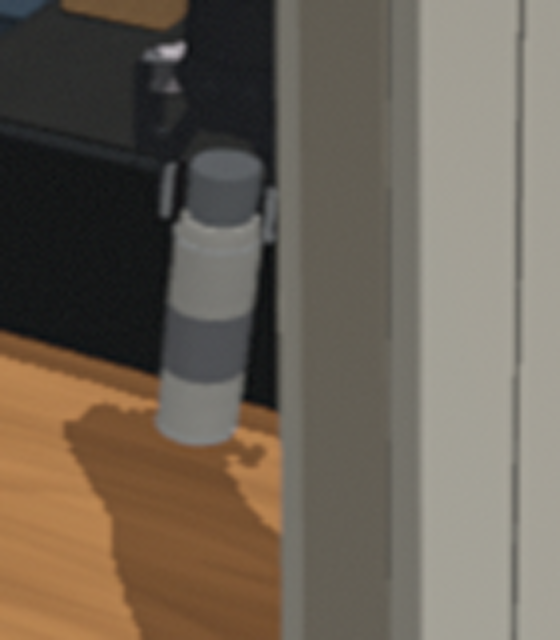

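View pics/w26.png

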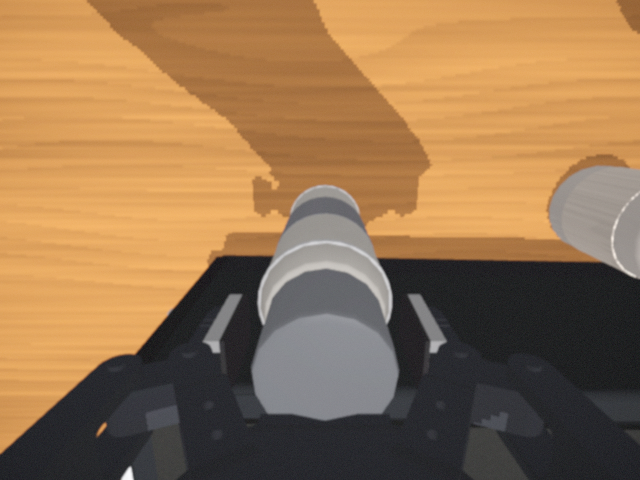

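The can stands free. I'll go straight up, then away.

Request:
{"name": "carry_out", "arguments": {"moves": [{"slide":[0,0,-0.05],"twist":0,"jaw":-0.6},{"slide":[0,0,-0.2],"twist":0,"jaw":-0.6},{"slide":[0,0,-0.4],"twist":0,"jaw":-0.6},{"slide":[0,0,-0.7],"twist":0,"jaw":-0.6},{"slide":[0,0,-1],"twist":0,"jaw":-0.6},{"slide":[0,0,-1],"twist":0,"jaw":-0.6}]}}

```text
time_s: 29.28
position: [468.6, -372.5, 255.1]
tcp_rot: [[0.0, 1.0, 0.006], [1.0, -0.0, -0.006], [-0.006, 0.006, -1.0]]
contact_force: [0.7, 0.8, 0.1]
gripper_width: 68.4
```

Request:
{"name": "carry_out", "arguments": {"moves": [{"slide":[0.3,0,0],"twist":0,"jaw":-0.6},{"slide":[0.6,0,0],"twist":0,"jaw":-0.6},{"slide":[1,0,0],"twist":0,"jaw":-0.6}]}}

```text
time_s: 29.53
position: [467.4, -271.8, 248.6]
tcp_rot: [[0.003, 1.0, 0.0], [1.0, -0.003, -0.0], [-0.0, 0.0, -1.0]]
contact_force: [0.5, 0.1, 0.0]
gripper_width: 68.0
```

Request:
{"name": "carry_out", "arguments": {"moves": [{"slide":[0.3,0,0],"twist":0,"jaw":-0.6},{"slide":[0.6,0,0],"twist":0,"jaw":-0.6},{"slide":[1,0,0],"twist":0,"jaw":-0.6}]}}

```text
time_s: 29.78
position: [467.5, -170.9, 249.0]
tcp_rot: [[0.002, 1.0, 0.001], [1.0, -0.002, -0.001], [-0.001, 0.001, -1.0]]
contact_force: [0.6, -0.4, 0.0]
gripper_width: 68.6
```

Request:
{"name": "carry_out", "arguments": {"moves": [{"slide":[0.3,0,0],"twist":0,"jaw":-0.6},{"slide":[0.6,0,0],"twist":0,"jaw":-0.6},{"slide":[1,0,0],"twist":0,"jaw":-0.6}]}}

```text
time_s: 30.03
position: [467.5, -70.7, 249.1]
tcp_rot: [[0.002, 1.0, 0.001], [1.0, -0.002, -0.001], [-0.001, 0.001, -1.0]]
contact_force: [1.1, 0.1, -0.3]
gripper_width: 68.2
```

Request:
{"name": "carry_out", "arguments": {"moves": [{"slide":[0.3,0,0],"twist":0,"jaw":-0.6},{"slide":[0.6,0,0],"twist":0,"jaw":-0.6},{"slide":[1,0,0],"twist":0,"jaw":-0.6},{"slide":[1,0,0],"twist":0,"jaw":-0.6}]}}

```text
time_s: 30.37
position: [467.0, 33.8, 249.4]
tcp_rot: [[-0.004, 1.0, 0.001], [1.0, 0.004, 0.002], [0.002, 0.001, -1.0]]
contact_force: [-0.4, -1.0, 0.5]
gripper_width: 68.3
```

Run:
```python
from h import *
np.set_printoptions(precision=1,suppress=True)
s=capture("side");t=capture("top")
cv2.imwrite('pics/side27.png',s["img"]);cv2.imwrite('pics/top27.png',t["img"])
cv2.imwrite('pics/t27z.png',cv2.resize(t["img"][190:340,440:620],None,fx=4,fy=4,interpolation=cv2.INTER_CUBIC))
cv2.imwrite('pics/s27z.png',cv2.resize(s["img"][70:220,330:530],None,fx=4,fy=4,interpolation=cv2.INTER_CUBIC))
```

```text
(no output)
```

View pics/top27.png

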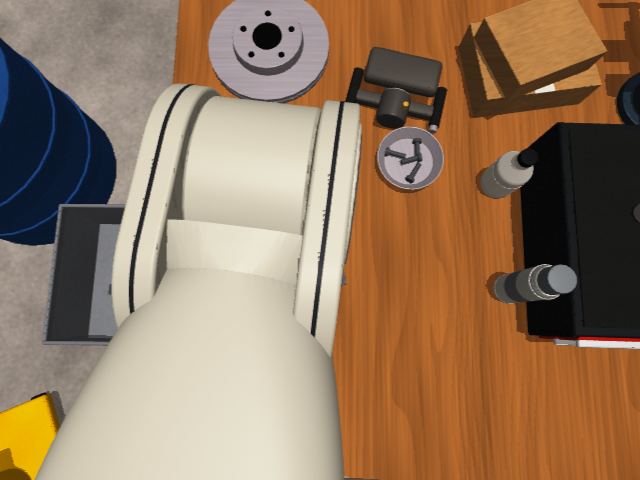

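View pics/t27z.png

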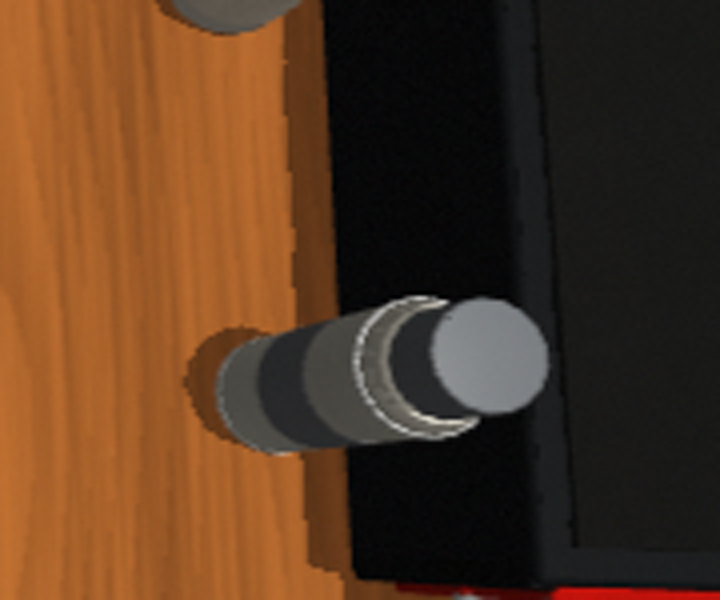

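View pics/s27z.png

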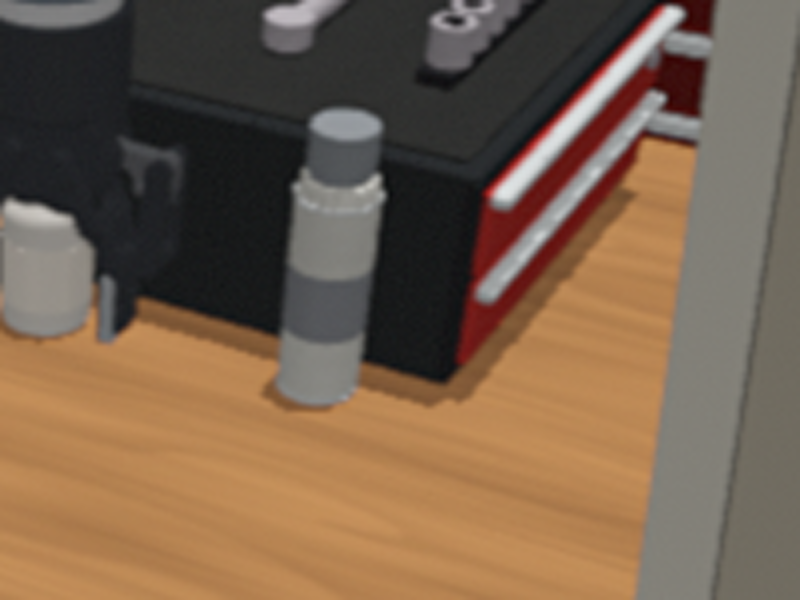

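The can stands alone, with its cap at top (562.5,279) and side (416,101.5). I'll triangulate its tilt and gap.

Run:
```python
from h import *
np.set_printoptions(precision=1,suppress=True)
s=capture("side");t=capture("top")
print("cap",tri(t,(562.5,279),s,(416.3,101.6)),onz(t,(562.5,279),200),onz(s,(416.3,101.6),200))
print("base near edge top",onz(t,(494.5,288.5),0))
print("base bottom ctr side",onz(s,(330+318/4,70+385/4),0))
m=onz(s,(330+278/4,70+385/4),0);n=onz(s,(330+358/4,70+388/4),0);print((m+n)/2)
print(observe()["time_s"])
```

```text
cap (array([ 467.6, -370.9,  194.7]), np.float64(1.8866829604579707)) [ 466.2 -368.5  200. ] [ 464.4 -359.5  200. ]
base near edge top [ 466.6 -342.1    0. ]
base bottom ctr side [ 463.9 -364.9    0. ]
[ 463.1 -363.     0. ]
30.5667
```

View pics/side27.png

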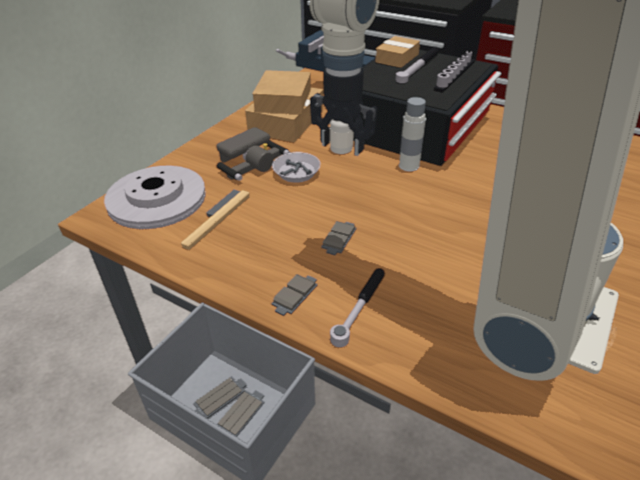

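```bash
python3 pad.py pics/w28.png
```

```text
[467.8  28.2 248.9] 89.97849879466726
[329.5 387.5] world z6 [array([ 472.2, -229.2]), array([862.7, 285.6]), np.float64(0.0)]
[ 16.5 254. ] world z6 [array([115.3, -43.1]), array([166.3,  38.3]), np.float64(75.0)]
[334.5 208.3] world z6 [array([479.6,  16.6]), array([ 50.9, 122.8]), np.float64(7.4)]
[324.  30.] world z6 [array([466.8, 192.2]), array([51.4, 50.4]), np.float64(88.7)]
[185.4  75.7] world z6 [array([330.5, 148.4]), array([ 24.7, 138.8]), np.float64(3.7)]
```

View pics/w28.png

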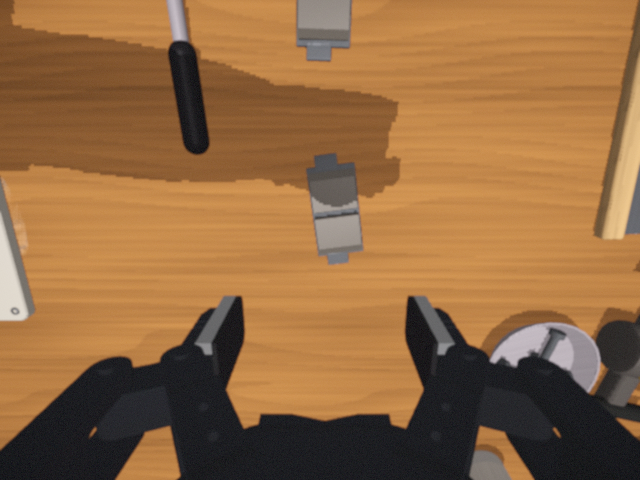

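The side view shows both worn pads in the bin at (220,397) and (242,411), the new pads where they were, and the can upright by the chest at (412,135). The arm is clear of everything, so I'll hand in.

```bash
python3 -c "
from rig import *
s=observe();print(s['time_s'],s['contact_force'],abs(s['joint_velocities']).max())
print(close_job())"
```

```text
30.6167 [ 0.28161872  0.06302437 -0.19436985] 0.014777110184982482
the job is handed in; nothing more can be done
None
```

The job is done and handed in at about 30.6 s. Both worn pads are in the scrap bin, and the spray can stands upright against the chest side. No verdict was reported.

**Pads:** I moved the two worn pads first, lowering each inside the bin before letting go. The last side picture shows both lying in the bin.

**Can:** I pinched it by the cap, turned it upright with its foot against the chest side, and set it down until it carried about 7 N before opening the gripper. Over the base the top view puts the cap centre about 2 mm off, so the can is upright within about 1°. Its edge is roughly 2–4 mm from the chest.

**Everything else:** new_pad_b measured within about 1 mm of its starting place at the end. The other new pad, ratchet, brush, dish and bottle looked unmoved in the pictures; the other new pad was measured only right after the pads went in, when it was within about 2 mm.

**What went wrong or disagreed:**
- The first grip on one pad (worn_pad_b) closed at 48.5 mm. I took that as gripping only the lining, so I reopened and regripped lower. Later grips also closed at about 49 mm, so the first may have been fine.
- The can did not swing down under its own weight. My first push against the chest jammed and reached 93 N on the wrist in y (about 98 N in all), under the 120 N limit. It pressed only through the held can. I backed off and moved in and up instead, which kept the forces below about 14 N until I pressed the base level at about 28 N.
- The side camera places the can about 6–9 mm farther from the chest than the top camera does. I trusted the top camera because it agreed with the contact I felt.

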